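# Check the four sides of a seal blank on the gauge

### The arm

A 6-joint arm with a two-finger parallel gripper is mounted at the origin on the work surface. World frame = base frame: x ahead of the robot, y to its left, z up, the work surface at z = 0. Lengths are in m, angles in rad, forces in N, time in s.
With the tool pointing down it reaches from about 0.35 to 0.775 m from the base axis. Payload 5.5 kg.
Tool frame: the origin (TCP) lies midway between the tips of the shut fingers; the grasp point (between the pads) lies 19 mm behind it; z points along the fingers, y is the line along which they close (so a half turn about z gives the same grasp; the last joint's range is limited). The gripper opens to 85 mm and grips with 20 to 120 N. Pads are 22 mm wide; open, the fingers measure 114 mm over their backs; the gripper's body (76 mm by 85 mm) begins 54 mm behind the grasp point. The pads swing forward as they close: fully open they stand 13 mm farther back than shut.
Start: joints at [0.965, 0.313, 0.046, 1.304, 0, 1.431], TCP at [0.258, 0.514, 0.194] pointing down, gripper open.
Joint ranges: [-2.76, 2.76], [-0.86, 1.69], [-1.03, 1.26], [-2.2, 2.34], [-1.47, 1.5], [-3.14, 3.14]. Speed limits (rad/s): [2.57, 2.57, 3.14, 3.14, 3.14, 3.14].

### API

Orientations are given as a unit quaternion [w, x, y, z].
In Python, from workcell import telemetry, imaging, env gives the robot as it stands. The module is installed in compiled form; this text tells all that it offers.
- The arm moves only by the tool step_arm, never from a script. Its argument "moves" is a list of rows, each a list of 3 entries, a list of its own where there are three numbers: the shift along the tool's x, y, z in mm, then the turn, a rotation vector about the tool's x, y, z in rad, then the finger opening in mm, from 0 to 85.4. A call has 1 to 8 rows; each row is the pose to reach, as a shift and turn from the pose commanded when the call began, along the tool's axes at that moment; what a row does not reach only later rows make up. A row lasts 1/12 s, in which the tool goes at most 41.7 mm and 7.16 degrees, less where a joint would pass 70% of its speed; a pose out of reach is approached as far as the arm can. A call with a gripper value outside its range is refused whole. The fingers move at their own pace and stop on an object; "grip_force" is the grip in N (left out, the last holds). Time passes only in rows, so rows that repeat a pose let the fingers close. It gives the time, the measured TCP pose, the force, the opening and the grip force at its end, in the units of the state.
- telemetry.get_state(): the state, without advancing time (a new reading comes with each control period).
- imaging.read_camera(name): name is "scene" or "side" or "wrist"; returns the picture (420x560x3 uint8, red, green, blue); there is no depth.
- imaging.camera_params(name): a dict with "camera_matrix" (3x3 intrinsics, pixels), "pose" (4x4, takes a point from camera to world coordinates). Camera axes: x right, y up, looking along -z (the intrinsics and any distortion apply to the point x, -y, -z); pixel columns grow to the right and rows downward; lengths in m; the calibration is good to about 2 mm. A picture is of the moment at which its call begins: read the wrist's pose just before it. camera_params takes no time and is no camera call; for the wrist camera it gives the pose at the moment of the call.
- env.hand_in(): hands the job in; it is judged then, once.
The state is a dict: "clock": time; "joint_pos": joint angles; "qvel": joint speeds; "tau": joint torques, N m; "tcp_pos": TCP position; "orientation": TCP orientation; "wrist_force": force on the tool from outside, world axes, zero at the start; "ft_torque": the same for the moment, N m; "finger_gap": finger opening in m; "grip_force": force on a finger pad.
Only numpy, scipy, OpenCV 4.12 (cv2) and the standard library are available. Lean on these libraries where they do the work, as an engineer would, in place of code of your own. Each camera call takes 0.05 s, during which the arm holds its last target. There are 200 camera calls.

### The job

Take the tall grey stone seal blank out of the open wooden box and check its four sides on the gauge, in the order red, white, yellow, blue: each time keep the blank in the gripper, upright with its foot down on the black slab, press the coloured dot squarely and gently onto the plunger tip until the edge of the gauge's sleeve stands in the plunger's green band, and hold it there for half a second. A side that the fingers cover cannot be checked, so set the blank down on the slab and regrip it part-way; never push the plunger on to its red band. Finally set the blank down (do not drop it) standing upright on the floor of the same box, let go, and leave all the other things on the table where they are.

Things in the scene. Friction and masses are not known exactly. Their poses are not given: they have to be found in the camera images.
- seal_center (a point): Centre of the loose grey stone seal blank: square prism 46 x 46 mm, 90 mm tall, about 0.5 kg, standing in the box at the start, turned any way. 45 mm above its foot. z up its long axis; x points out of the red-dot side, -x white, y yellow, -y blue. On its top a strip along each edge has that side's colour.
- seal_foot (a point): Centre of the blank's underside; same axes as seal_center.
- dot_red (a point): centre of the red dot (12 mm across) on the blank's +x side, 74 mm above its foot, 23 mm from its axis; opposite white
- dot_white (a point): centre of the white dot (12 mm across) on the blank's -x side, 74 mm above its foot, 23 mm from its axis; opposite red
- dot_yellow (a point): centre of the yellow dot (12 mm across) on the blank's +y side, 74 mm above its foot, 23 mm from its axis; opposite blue
- dot_blue (a point): centre of the blue dot (12 mm across) on the blank's -y side, 74 mm above its foot, 23 mm from its axis; opposite yellow
- station: Fixed gauge stand. Black stone slab 260 (x) x 150 (y) x 20 mm; origin under its centre, z up, top 20 mm above the origin. The dial gauge is on its +x half: sleeve from x 35 mm, dial 50 mm across at x 75, post at x 108 up to z 134 mm. The plunger lies along x and points to -x, tip over the slab's centre; the -x half is free. The side being checked must face +x of this frame.
- plunger_tip (a point): Foremost point of the plunger's rounded tip (12 mm across), 74 mm above the slab's top, the same height as the dots on a blank that stands on the slab. Axes as station: the plunger is pushed in towards +x. It moves with the plunger.
- plunger (a joint): Travel of the spring plunger in m: 0 out, grows as it is pushed in, stop at 0.015. A green band passes under the sleeve's edge from 0.004 to 0.009, a red band from 0.012. The spring pushes back with 3 N at 0, 5.4 N at 0.004, 8.4 N at 0.009, 10.2 N at 0.012.
- box_floor (a point): Middle of the inner floor of the fixed wooden seal box lined with red plastic; 8 mm above the table, z up. Box 140 (x) x 150 (y) mm outside, 118 x 128 inside, rim 40 mm above this floor. Its open lid is on the +x side, leaning outward from the rim at 40 degrees to the level, its edge at x 180 mm, 130 mm above the floor.
- smallseal: Loose small pinkish seal 60 x 24 x 24 mm lying flat in the same box, in its +y half. Origin at the centre of its underside. Leave it alone.
- washer: Loose stainless brush washer, an open pot 90 mm across and 70 mm tall, origin under its centre. Leave it alone.
- jar: Loose squat orange jar with a lid, 84 mm across, 58 mm tall, origin under its centre. Leave it alone.
There are look-alikes about, which are no part of the job. What is shaped like the part that bears seal_center but orange or turquoise is not meant.

How it is judged:
On the way, in this order (a step that is already met when the one before it is completed fails the run):
1. the red side is held square against the plunger, its dot on the tip, blank upright with its foot down on the slab, plunger pushed in 4 to 9 mm, for 0.3 s (distance between dot_red and plunger_tip below 0.009 m and value of joint plunger between 0.004 and 0.009 m and angle between seal_center's own z axis and vertical below 0.08 rad and angle between the x axis of seal_center and the x axis of station, either way round below 0.12 rad and z of seal_foot in the frame of station below 0.024 m and contact force between the fingers and seal above 1 N), for 0.3 s.
2. the white side is held square against the plunger, its dot on the tip, blank upright with its foot down on the slab, plunger pushed in 4 to 9 mm, for 0.3 s (distance between dot_white and plunger_tip below 0.009 m and value of joint plunger between 0.004 and 0.009 m and angle between seal_center's own z axis and vertical below 0.08 rad and angle between the x axis of seal_center and the x axis of station, either way round below 0.12 rad and z of seal_foot in the frame of station below 0.024 m and contact force between the fingers and seal above 1 N), for 0.3 s.
3. the yellow side is held square against the plunger, its dot on the tip, blank upright with its foot down on the slab, plunger pushed in 4 to 9 mm, for 0.3 s (distance between dot_yellow and plunger_tip below 0.009 m and value of joint plunger between 0.004 and 0.009 m and angle between seal_center's own z axis and vertical below 0.08 rad and angle between the y axis of seal_center and the x axis of station, either way round below 0.12 rad and z of seal_foot in the frame of station below 0.024 m and contact force between the fingers and seal above 1 N), for 0.3 s.
4. the blue side is held square against the plunger, its dot on the tip, blank upright with its foot down on the slab, plunger pushed in 4 to 9 mm, for 0.3 s (distance between dot_blue and plunger_tip below 0.009 m and value of joint plunger between 0.004 and 0.009 m and angle between seal_center's own z axis and vertical below 0.08 rad and angle between the y axis of seal_center and the x axis of station, either way round below 0.12 rad and z of seal_foot in the frame of station below 0.024 m and contact force between the fingers and seal above 1 N), for 0.3 s.
5. the blank is set down upright on the box floor while still held (x of seal_foot in the frame of box_floor between -0.05 and 0.05 m and y of seal_foot in the frame of box_floor between -0.055 and 0.055 m and z of seal_foot in the frame of box_floor below 0.004 m and angle between seal_center's own z axis and vertical below 0.08 rad and contact force between the fingers and seal above 0.5 N), for 0.05 s.
At the end, for the whole second after the job is handed in: The blank stands upright (within 0.08 rad) with its foot on the box floor (within 4 mm), inside the box walls, released and at rest, and the plunger is out again (within 1 mm) (x of seal_foot in the frame of box_floor between -0.05 and 0.05 m and y of seal_foot in the frame of box_floor between -0.055 and 0.055 m and z of seal_foot in the frame of box_floor below 0.004 m and angle between seal_center's own z axis and vertical below 0.08 rad and contact force between the fingers and seal below 0.1 N and linear speed of seal below 0.02 m/s and value of joint plunger below 0.001 m); the robot touches nothing.
It fails at once if the plunger is pushed in to its red band (12 mm) (value of joint plunger above 0.012 m).
It fails at once if the blank is tipped over (more than 0.8 rad) (angle between seal_center's own z axis and vertical above 0.8 rad).
It fails at once if another loose thing (brush washer, orange jar, small seal) is moved by more than 25 mm (distance of any of washer, jar, smallseal from where it was at the start of the episode above 0.025 m).
It also fails if it takes over 72 s, if anything falls off the work surface, if the arm or the gripper's body presses on something with over 40 N, if the wrist force passes 120 N, or if a joint passes its speed limit or range.

## Working session

There is one attempt and no reset: what is moved stays moved. The work goes in short steps, Python scripts to look and compute and a tool call to move; the robot and the scene stay as the last step left them, time stands still between calls to the robot, and variables do not carry over. Pictures are saved under pics/ and viewed, at most 10 in all, crops included, and the job is handed in when it is done.

Besides the shell and the picture viewer there is one more tool, called after "Request:" by a JSON object that holds its "api" and its "payload". step_arm: Moves the arm, as the interface text tells. Its arguments: {"type":"object","properties":{"moves":{"type":"array"},"grip_force":{"type":"number"}},"required":["moves"]}

```bash
mkdir -p pics; cat > h.py <<'E'
import numpy as np, cv2
from workcell import telemetry, imaging, env
def cam(n):
    p=imaging.camera_params(n); return np.array(p["camera_matrix"]),np.array(p["pose"]),p
def ray(K,T,uv):
    d=np.linalg.inv(K)@np.array([uv[0],uv[1],1.]); d=np.array([d[0],-d[1],-d[2]])
    return T[:3,3],T[:3,:3]@d
def onplane(K,T,uv,z):
    o,d=ray(K,T,uv); return o+d*(z-o[2])/d[2]
def proj(K,T,P):
    q=T[:3,:3].T@(np.asarray(P,float)-T[:3,3]); q=np.array([q[0],-q[1],-q[2]]); p=K@q; return p[:2]/p[2]
def save(n,img): cv2.imwrite(n,img[:,:,::-1])
E
python3 - <<'E'
from h import *
for n in ("scene","side","wrist"):
    K,T,p=cam(n); print(n,K.round(1).tolist(),T.round(3).tolist(),[k for k in p])
    im=imaging.read_camera(n); np.save(n+".npy",im); save(f"pics/{n}0.png",im)
print(telemetry.get_state())
a=np.hstack([np.load("scene.npy"),np.load("side.npy")]); 
save("pics/both0.png",cv2.resize(a,(800,300),interpolation=cv2.INTER_AREA))
E
```

```text
scene [[454.1, 0.0, 279.9], [0.0, 454.1, 206.7], [0.0, 0.0, 1.0]] [[0.704, -0.409, 0.581, 1.23], [0.71, 0.38, -0.593, -0.739], [0.022, 0.83, 0.558, 0.786], [0.0, 0.0, 0.0, 1.0]] ['camera_matrix', 'pose']
side [[472.4, 0.0, 273.1], [0.0, 472.4, 212.5], [0.0, 0.0, 1.0]] [[0.86, 0.283, -0.425, -0.077], [-0.511, 0.452, -0.731, -0.979], [-0.014, 0.846, 0.533, 0.775], [0.0, 0.0, 0.0, 1.0]] ['camera_matrix', 'pose']
wrist [[309.0, 0.0, 279.2], [0.0, 309.0, 208.5], [0.0, 0.0, 1.0]] [[0.45, -0.849, -0.277, 0.187], [0.893, 0.427, 0.141, 0.55], [-0.001, -0.311, 0.95, 0.374], [0.0, 0.0, 0.0, 1.0]] ['camera_matrix', 'pose']
{'clock': 0.15, 'joint_pos': array([ 9.65360995e-01,  3.13834568e-01,  4.52391175e-02,  1.30361065e+00,
       -1.95688367e-05,  1.43117736e+00]), 'qvel': array([ 0.00067367, -0.00149796,  0.00293016,  0.00121007, -0.00101998,
        0.00013319]), 'tau': array([ 1.33834885e-03, -4.81067884e+01,  2.98814642e+01,  1.39303590e-02,
       -1.63255900e-04,  9.37294509e-07]), 'tcp_pos': array([0.25803356, 0.51335849, 0.19310963]), 'orientation': array([-2.47444547e-04,  2.30808093e-01,  9.72999038e-01, -6.60100015e-04]), 'wrist_force': array([-0.1157113 ,  0.43568883, -0.83331083]), 'ft_torque': array([0.04087902, 0.01852485, 0.01331439]), 'grip_force': 0.0, 'finger_gap': 0.0856528033902629}
```

View pics/scene0.png

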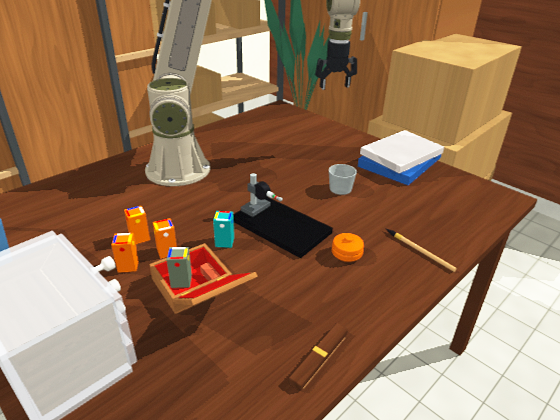

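View pics/side0.png

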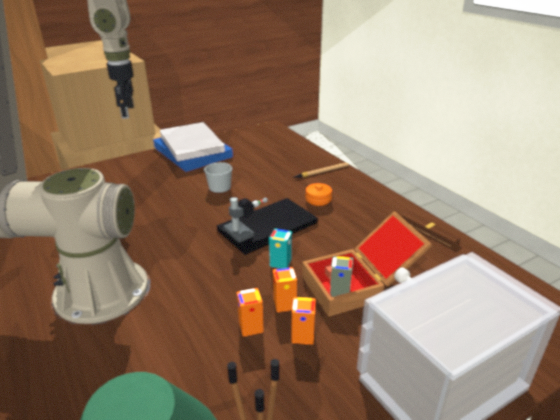

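Scene: the grey prism is in the box at about (179,268), and at (341,275) in the side view. The look-alikes are three orange ones, scene (136,225), (124,252) and (164,238), and a turquoise one at (224,229). Only the grey one in the box fits. The gauge is at scene (262,195), with its slab around (283,225). I'll confirm with one enlarged crop.

```bash
python3 - <<'E'
from h import *
a=np.load("scene.npy"); b=np.load("side.npy")
c=lambda im,x,y,w,h:cv2.resize(im[y:y+h,x:x+w],(400,300),interpolation=cv2.INTER_CUBIC)
save("pics/crop0.png",np.vstack([np.hstack([c(a,150,240,80,60),c(b,310,240,80,60)]),np.hstack([c(a,225,165,120,90),c(b,210,180,120,90)])]))
E
```

```text
(no output)
```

View pics/crop0.png

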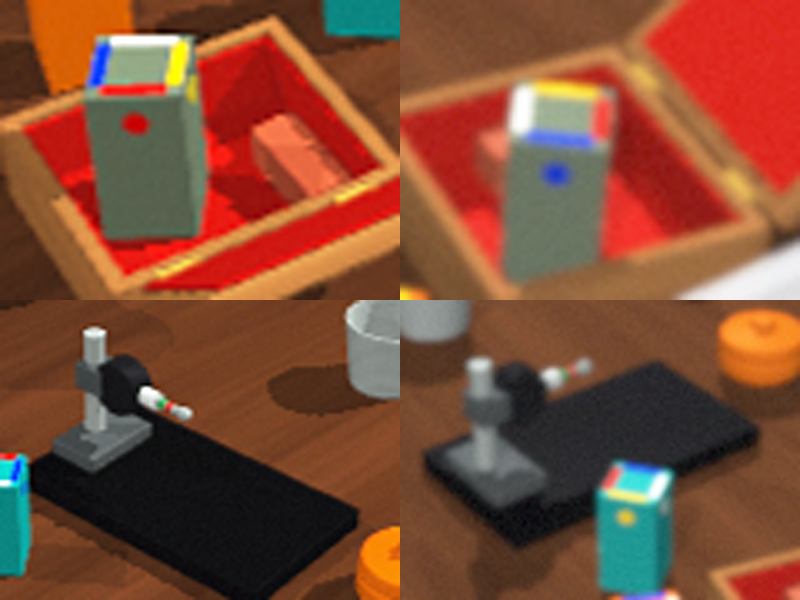

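```bash
python3 - <<'E'
from h import *
A=cam("scene")[:2];B=cam("side")[:2]
for n,C,pts in (("scene",A,[(169.6,247.6),(188.6,247.6),(187.4,259.4),(167.4,259)]),("side",B,[(332.4,257),(353,257),(352.4,269.6),(331.6,267)])):
    P=np.array([onplane(*C,p,.098) for p in pts])[:,:2]; print("top",n,P.round(3).tolist(),P.mean(0).round(4),np.linalg.norm(P-np.roll(P,-1,0),axis=1).round(3))
print("slab scene",[onplane(*A,p,.02)[:2].round(3).tolist() for p in [(235.5,221),(332,230),(302.4,253)]])
print("slab side",[onplane(*B,p,.02)[:2].round(3).tolist() for p in [(217.5,228),(286.5,198.6),(316.5,219.6),(245.4,250.5)]])
for C,p in ((A,(282.5,199)),(B,(267,199.3))): print("tip",onplane(*C,p,.094).round(3))
# box outer rim corners, wooden; z=.048
E
```

```text
top scene [[0.458, -0.322], [0.489, -0.29], [0.522, -0.317], [0.49, -0.349]] [ 0.4898 -0.3194] [0.045 0.043 0.046 0.042]
top side [[0.481, -0.29], [0.522, -0.316], [0.492, -0.351], [0.458, -0.319]] [ 0.4882 -0.319 ] [0.048 0.047 0.047 0.037]
slab scene [[0.397, -0.07], [0.616, 0.1], [0.627, -0.035]]
slab side [[0.348, 0.07], [0.603, 0.105], [0.613, -0.043], [0.366, -0.067]]
tip [0.486 0.029 0.094]
tip [0.488 0.025 0.094]
```

Confirmed: the grey blank is centred at about (0.489, -0.319), yaw about -40°, with red facing about -40° and yellow about +50°. The plunger tip is at about (0.487, 0.027), and station +x points to about -173°. The gauge faces away from the robot.

I'll raise the arm and travel over the blank.

```bash
cat >> h.py <<'E'
from scipy.spatial.transform import Rotation as Rn
def down(psi):
    c,s=np.cos(np.radians(psi)),np.sin(np.radians(psi)); return np.array([[c,s,0],[s,-c,0],[0,0,-1.]])
def go(targets):
    """print tool-frame moves from measured pose through targets (x,y,z m,psi deg)"""
    s=telemetry.get_state(); p=s['tcp_pos']; q=s['orientation']; R=Rn.from_quat([*q[1:],q[0]]).as_matrix()
    x=R[:,0]; print('t',round(s['clock'],2),'tcp',p.round(4),'psi',np.degrees(np.arctan2(x[1],x[0])).round(2),'tilt',np.degrees(np.arccos(-R[2,2])).round(2),'q',s['joint_pos'].round(2),'F',s['wrist_force'].round(1),'gap',round(s['finger_gap'],4),'grip',round(s['grip_force'],1))
    for t in targets:
        Rt=down(t[3]); print((R.T@(np.array(t[:3])-p)*1000).round(1),(Rn.from_matrix(R.T@Rt).as_rotvec()).round(3))
        p=np.array(t[:3]);R=Rt
E
python3 - <<'E'
from h import *
go([(.258,.513,.24,153.3),(.4,0,.24,153.3),(.455,-.27,.24,153.3),(.489,-.319,.21,140)])
E
```

```text
t 0.15 tcp [0.258  0.5134 0.1931] psi 153.31 tilt 0.08 q [ 0.97  0.31  0.05  1.3  -0.    1.43] F [-0.1  0.4 -0.8] gap 0.0857 grip 0.0
[ -0.1  -0.4 -46.9] [-0.001 -0.     0.   ]
[-357.4 -394.5    0. ] [0. 0. 0.]
[-170.5 -216.5    0. ] [0. 0. 0.]
[-52.4 -28.5  30. ] [0.    0.    0.232]
```

Request:
{"api": "step_arm", "payload": {"moves": [[[0, 0, -47], [0, 0, 0], 85], [[-179, -197, -47], [0, 0, 0], 85], [[-179, -197, -47], [0, 0, 0], 85], [[-179, -197, -47], [0, 0, 0], 85], [[-179, -197, -47], [0, 0, 0], 85], [[-179, -197, -47], [0, 0, 0], 85], [[-179, -197, -47], [0, 0, 0], 85], [[-179, -197, -47], [0, 0, 0], 85]]}}

```text
clock: 0.82
tcp_pos: [0.3298, 0.2536, 0.2408]
orientation: [0.0, 0.232, 0.973, -0.001]
wrist_force: [0.7, 1.1, -0.3]
finger_gap: 0.085
grip_force: 0.0
```

Request:
{"api": "step_arm", "payload": {"moves": [[[-179, -197, 0], [0, 0, 0], 85], [[-179, -197, 0], [0, 0, 0], 85], [[-179, -197, 0], [0, 0, 0], 85], [[-179, -197, 0], [0, 0, 0], 85], [[-179, -197, 0], [0, 0, 0], 85], [[-179, -197, 0], [0, 0, 0], 85], [[-179, -197, 0], [0, 0, 0], 85], [[-179, -197, 0], [0, 0, 0], 85]]}}

```text
clock: 1.48
tcp_pos: [0.4021, -0.0023, 0.2404]
orientation: [0.0, 0.234, 0.972, -0.0]
wrist_force: [1.1, 0.0, 0.5]
finger_gap: 0.085
grip_force: 0.0
```

Request:
{"api": "step_arm", "payload": {"moves": [[[-170, -216, 0], [0, 0, 0], 85], [[-170, -216, 0], [0, 0, 0], 85], [[-170, -216, 0], [0, 0, 0], 85], [[-170, -216, 0], [0, 0, 0], 85], [[-170, -216, 0], [0, 0, 0], 85], [[-170, -216, 0], [0, 0, 0], 85], [[-170, -216, 0], [0, 0, 0], 85], [[-170, -216, 0], [0, 0, 0], 85]]}}

```text
clock: 2.15
tcp_pos: [0.457, -0.2721, 0.2395]
orientation: [-0.0, 0.233, 0.973, -0.0]
wrist_force: [0.2, 0.1, -0.1]
finger_gap: 0.0851
grip_force: 0.0
```

```bash
python3 - <<'E'
from h import *
go([(.489,-.319,.21,140)])
K,T,_=cam("wrist"); im=imaging.read_camera("wrist"); np.save("w1.npy",im); np.save("w1T.npy",T); save("pics/w1.png",im)
E
```

```text
t 2.15 tcp [ 0.457  -0.2721  0.2395] psi 153.1 tilt 0.03 q [-0.69  0.22  0.03  1.38 -0.   -0.22] F [ 0.2  0.1 -0.1] gap 0.0851 grip 0.0
[-49.8 -27.3  29.5] [-0.001 -0.     0.229]
```

View pics/w1.png

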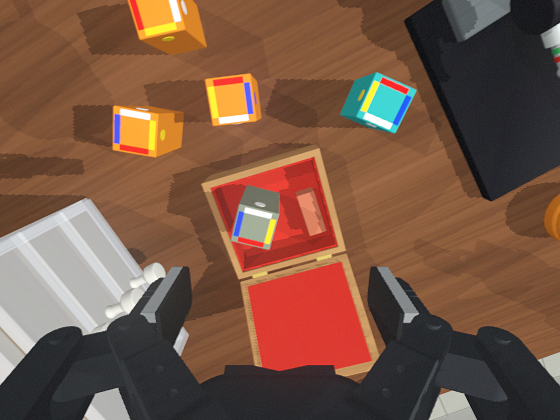

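The wrist view shows the grey blank's top at about (256,229): red strip at the bottom, white at the top, blue left, yellow right. The box rim corners are at (203,185), (319,150), (345,252) and (239,276). The lid lies toward the bottom and the small seal is at (312,212).

```bash
python3 - <<'E'
from h import *
K,_,_=cam("wrist");T=np.load("w1T.npy")
ang=lambda v:np.degrees(np.arctan2(v[1],v[0])).round(1)
P=np.array([onplane(K,T,p,.098) for p in [(243,207),(280,214),(269,251),(233,244)]])[:,:2]
print("seal",P.round(3).tolist(),P.mean(0).round(4),[ang(P[3]-P[0]),ang(P[2]-P[1])],[ang(P[1]-P[0]),ang(P[2]-P[3])],np.linalg.norm(P-np.roll(P,-1,0),axis=1).round(3))
B=np.array([onplane(K,T,p,.048) for p in [(203,185),(319,150),(345,252),(239,276)]])[:,:2]
print("box",B.round(3).tolist(),B.mean(0).round(4),ang(B[2]-B[1]),np.linalg.norm(B-np.roll(B,-1,0),axis=1).round(3))
E
```

```text
seal [[0.461, -0.318], [0.486, -0.286], [0.521, -0.317], [0.494, -0.35]] [ 0.4906 -0.3177] [np.float64(-43.3), np.float64(-42.6)] [np.float64(51.7), np.float64(50.9)] [0.041 0.047 0.042 0.046]
box [[0.425, -0.361], [0.451, -0.215], [0.589, -0.241], [0.556, -0.384]] [ 0.5053 -0.3002] -10.4 [0.148 0.14  0.147 0.133]
```

```bash
python3 - <<'E'
from h import *
go([(.490,-.318,.20,139),(.490,-.318,.052,139)])
E
```

```text
t 2.2 tcp [ 0.4563 -0.2696  0.2397] psi 153.17 tilt 0.1 q [-0.69  0.22  0.03  1.39  0.   -0.22] F [ 0.3  0.6 -0.6] gap 0.085 grip 0.0
[-52.  -28.   39.5] [ 0.001 -0.002  0.247]
[  0.   0. 148.] [0. 0. 0.]
```

Request:
{"api": "step_arm", "payload": {"moves": [[[-52, -28, 40], [0, 0, 0.247], 85], [[-52, -28, 40], [0, 0, 0.247], 85], [[-52, -28, 40], [0, 0, 0.247], 85], [[-52, -28, 40], [0, 0, 0.247], 85]]}}

```text
clock: 2.53
tcp_pos: [0.4896, -0.3148, 0.199]
orientation: [-0.002, 0.348, 0.938, 0.001]
wrist_force: [0.0, 0.2, 0.7]
finger_gap: 0.0848
grip_force: 0.0
```

Request:
{"api": "step_arm", "payload": {"moves": [[[0, 0, 35], [0, 0, 0], 85], [[0, 0, 70], [0, 0, 0], 85], [[0, 0, 105], [0, 0, 0], 85], [[0, 0, 130], [0, 0, 0], 85], [[0, 0, 148], [0, 0, 0], 85], [[0, 0, 148], [0, 0, 0], 85], [[0, 0, 148], [0, 0, 0], 85]]}}

```text
clock: 3.12
tcp_pos: [0.4895, -0.3147, 0.0533]
orientation: [-0.001, 0.348, 0.938, 0.0]
wrist_force: [0.3, -0.1, 1.1]
finger_gap: 0.085
grip_force: 0.0
```

```bash
python3 - <<'E'
from h import *
go([(.490,-.318,.052,139)])
E
```

```text
t 3.12 tcp [ 0.4895 -0.3147  0.0533] psi 139.3 tilt 0.09 q [-0.71  0.41 -0.18  0.99  0.    0.  ] F [ 0.3 -0.1  1.1] gap 0.085 grip 0.0
[-2.5 -2.2  1.3] [ 0.    -0.002  0.005]
```

Request:
{"api": "step_arm", "payload": {"moves": [[[-2.5, -2, 1], [0, 0, 0], 85], [[-2.5, -2, 1], [0, 0, 0], 60], [[-2.5, -2, 1], [0, 0, 0], 52], [[-2.5, -2, 1], [0, 0, 0], 47], [[-2.5, -2, 1], [0, 0, 0], 40], [[-2.5, -2, 1], [0, 0, 0], 40], [[-2.5, -2, 1], [0, 0, 0], 40], [[-2.5, -2, 1], [0, 0, 0], 40]], "grip_force": 60}}

```text
clock: 3.78
tcp_pos: [0.4911, -0.3209, 0.0534]
orientation: [0.001, 0.349, 0.937, -0.001]
wrist_force: [-0.9, -0.4, 6.1]
finger_gap: 0.0441
grip_force: 60.4
```

Request:
{"api": "step_arm", "payload": {"moves": [[[0, 0, 0], [0, 0, 0], 40], [[0, 0, 0], [0, 0, 0], 40], [[0, 0, 0], [0, 0, 0], 40], [[0, 0, 0], [0, 0, 0], 40]]}}

```text
clock: 4.12
tcp_pos: [0.4911, -0.3209, 0.0534]
orientation: [0.001, 0.349, 0.937, -0.001]
wrist_force: [-1.5, -0.5, 5.9]
finger_gap: 0.0439
grip_force: 60.4
```

```bash
python3 - <<'E'
from h import *
go([(.490,-.318,.19,139),(.59,-.02,.19,139)])
E
```

```text
t 4.12 tcp [ 0.4911 -0.3209  0.0534] psi 139.14 tilt 0.15 q [-0.72  0.41 -0.17  0.99 -0.   -0.  ] F [-1.5 -0.5  5.9] gap 0.0439 grip 60.4
[   2.4    1.5 -136.6] [-0.     0.003  0.002]
[120.  290.5   0. ] [0. 0. 0.]
```

```bash
python3 - <<'E'
from h import *
go([(.490,-.318,.19,139.1),(.54,-.14,.19,90),(.586,.0385,.19,41),(.586,.0385,.19,6.6)])
E
```

```text
t 4.12 tcp [ 0.4911 -0.3209  0.0534] psi 139.14 tilt 0.15 q [-0.72  0.41 -0.17  0.99 -0.   -0.  ] F [-1.5 -0.5  5.9] gap 0.0439 grip 60.4
[   2.4    1.5 -136.6] [-0.     0.003  0.001]
[ 78.8 167.3   0. ] [0.    0.    0.857]
[178.5  46.    0. ] [0.    0.    0.855]
[0. 0. 0.] [0.  0.  0.6]
```

Request:
{"api": "step_arm", "payload": {"moves": [[[0, 0, -20], [0, 0, 0], 40], [[0, 0, -60], [0, 0, 0], 40], [[0, 0, -100], [0, 0, 0], 40], [[0, 0, -137], [0, 0, 0], 40], [[0, 0, -137], [0, 0, 0], 40]]}}

```text
clock: 4.53
tcp_pos: [0.4933, -0.3223, 0.1966]
orientation: [0.005, 0.349, 0.937, -0.002]
wrist_force: [0.4, -1.6, -4.8]
finger_gap: 0.0438
grip_force: 63.9
```

Request:
{"api": "step_arm", "payload": {"moves": [[[20, 40, 0], [0, 0, 0.11], 40], [[79, 167, 0], [0, 0, 0.857], 40], [[79, 167, 0], [0, 0, 0.857], 40], [[79, 167, 0], [0, 0, 0.857], 40], [[79, 167, 0], [0, 0, 0.857], 40], [[79, 167, 0], [0, 0, 0.857], 40], [[79, 167, 0], [0, 0, 0.857], 40], [[79, 167, 0], [0, 0, 0.857], 40]]}}

```text
clock: 5.2
tcp_pos: [0.5391, -0.1406, 0.1871]
orientation: [-0.001, 0.708, 0.707, -0.001]
wrist_force: [-0.9, 0.2, -6.3]
finger_gap: 0.044
grip_force: 64.3
```

Request:
{"api": "step_arm", "payload": {"moves": [[[178, 46, 0], [0, 0, 0.855], 40], [[178, 46, 0], [0, 0, 0.855], 40], [[178, 46, 0], [0, 0, 0.855], 40], [[178, 46, 0], [0, 0, 0.855], 40], [[178, 46, 0], [0, 0, 0.855], 40], [[178, 46, 0], [0, 0, 0.855], 40], [[178, 46, 0], [0, 0, 0.855], 40], [[178, 46, 0], [0, 0, 0.855], 40]]}}

```text
clock: 5.87
tcp_pos: [0.5851, 0.0367, 0.1874]
orientation: [-0.001, 0.937, 0.351, -0.001]
wrist_force: [-1.0, 0.0, -6.9]
finger_gap: 0.0436
grip_force: 63.8
```

Request:
{"api": "step_arm", "payload": {"moves": [[[0, 0, 0], [0, 0, 0.6], 40], [[0, 0, 0], [0, 0, 0.6], 40], [[0, 0, 0], [0, 0, 0.6], 40], [[0, 0, 0], [0, 0, 0.6], 40], [[0, 0, 0], [0, 0, 0.6], 40], [[0, 0, 0], [0, 0, 0.6], 40]]}}

```text
clock: 6.37
tcp_pos: [0.5853, 0.0353, 0.188]
orientation: [-0.0, 0.998, 0.058, -0.001]
wrist_force: [-0.1, 0.0, -6.1]
finger_gap: 0.0436
grip_force: 63.8
```

```bash
python3 - <<'E'
from h import *
go([(.586,.0385,.19,6.6)])
K,T,_=cam("wrist"); im=imaging.read_camera("wrist"); np.save("w2.npy",im); np.save("w2T.npy",T); save("pics/w2.png",im)
E
```

```text
t 6.37 tcp [0.5853 0.0353 0.188 ] psi 6.71 tilt 0.09 q [-0.08  0.34  0.07  1.3   0.    2.95] F [-0.1  0.  -6.1] gap 0.0436 grip 63.8
[ 1.1 -3.1 -2. ] [-0.     0.002  0.002]
```

View pics/w2.png

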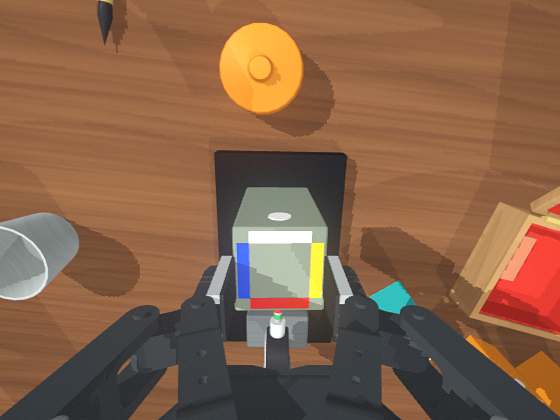

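The wrist view shows the blank held squarely with its red strip toward the gauge (280,303). The plunger and sleeve are at (278,320), and the slab's far corners are at (215,152) and (347,153).

```bash
python3 - <<'E'
from h import *
K,_,_=cam("wrist");T=np.load("w2T.npy"); im=np.load("w2.npy")
ang=lambda v:np.degrees(np.arctan2(v[1],v[0])).round(2)
tcp=np.array([.5853,.0353,.188]);R=down(6.71)
z=.188-.0454+.09
c=np.array([onplane(K,T,p,z) for p in [(235,229),(325,229),(324,309),(234,309)]])
print("seal in tool mm",((c-tcp)@R*1000).round(1).tolist())
# slab edges by dark threshold on rows
g=im.max(2); L=[];Rr=[]
for r in range(165,185,3):
    u=np.where(g[r,190:370]<40)[0]+190; L.append((u.min(),r)); Rr.append((u.max()+1,r))
print(L[0],L[-1],Rr[0],Rr[-1])
for p in [(215.5,152),(347,153.5),L[-1],Rr[-1],(223,335)]: print("slab",p,onplane(K,T,p,.02)[:2].round(4))
for p in [(278,316),(278,326),(277,330)]: print("pl",onplane(K,T,p,.094)[:2].round(4))
# white sleeve pixels near
sub=im[308:345,262:296]; m=(sub.min(2)>170); print([(r+308,(np.where(m[r])[0]+262)[[0,-1]].tolist()) for r in range(37) if m[r].sum()>2])
hsv=cv2.cvtColor(sub,cv2.COLOR_RGB2HSV); gm=cv2.inRange(hsv,(40,100,60),(85,255,255)); ys,xs=np.where(gm>0); print("green",ys.mean()+308,xs.mean()+262,len(ys))
E
```

```text
seal in tool mm [[25.9, -21.1, -44.6], [25.9, 21.5, -44.6], [-18.7, 23.0, -44.6], [-18.7, -23.6, -44.6]]Traceback (most recent call last):
  File "<stdin>", line 11, in <module>
    return umr_minimum(a, axis, None, out, keepdims, initial, where)
ValueError: zero-size array to reduction operation minimum which has no identity
```

```bash
python3 - <<'E'
from h import *
K,_,_=cam("wrist");T=np.load("w2T.npy"); im=np.load("w2.npy")
g=im.max(2).astype(int); print(g[175,205:225].tolist(),g[175,338:356].tolist())
L=[];Q=[]
for r in range(160,240,5):
    d=np.diff(cv2.GaussianBlur(im,(3,3),0).max(2)[r].astype(int)); L.append((205+d[205:235].argmin()+1,r)); Q.append((335+d[335:352].argmax()+1,r))
P=lambda a:np.array([onplane(K,T,p,.02)[:2] for p in a])
for a in (L,Q):
    f=np.polyfit(*P(a).T,1); print("edge yaw",np.degrees(np.arctan(f[0])).round(2),"y at x=.487",np.polyval(f,.487).round(4))
print("far",P([(215.5,152),(347,153.5)]).round(4))
sub=im[300:345,262:296]; m=(sub.min(2)>150); print([(r+300,(np.where(m[r])[0]+262)[[0,-1]].tolist()) for r in range(45) if m[r].sum()>2])
hsv=cv2.cvtColor(sub,cv2.COLOR_RGB2HSV); gm=cv2.inRange(hsv,(40,100,50),(85,255,255)); ys,xs=np.where(gm>0); print("green",ys+300,xs+262)
for p in [(278,316),(278,322)]: print("pl",onplane(K,T,p,.094)[:2].round(4))
E
```

```text
[152, 153, 151, 150, 151, 151, 149, 139, 140, 134, 84, 53, 54, 59, 59, 53, 52, 55, 54, 57] [47, 46, 50, 46, 45, 46, 43, 83, 132, 127, 125, 126, 126, 126, 125, 124, 124, 123]
edge yaw 5.57 y at x=.487 0.0998
edge yaw 5.58 y at x=.487 -0.0502
far [[ 0.6096  0.1103]
 [ 0.6251 -0.0362]]
[(313, [274, 280]), (314, [275, 280]), (315, [277, 279]), (317, [271, 283]), (318, [270, 284]), (319, [270, 284]), (320, [270, 285]), (321, [270, 285]), (322, [270, 285]), (323, [270, 285]), (324, [270, 285]), (325, [269, 285]), (326, [270, 284]), (327, [270, 284]), (328, [270, 284]), (329, [270, 284]), (330, [270, 289]), (331, [270, 284]), (332, [266, 284]), (333, [265, 284]), (334, [265, 283]), (335, [264, 290]), (336, [264, 282]), (337, [264, 280])]
green [315 315 315 315 316 316 316 316 316 316 316 316 317 317 317 317 317 317
 317 317 318 318 318 318 318 318 319 319 319] [274 275 280 281 274 275 276 277 278 279 280 281 274 275 276 277 278 279
 280 281 275 276 277 278 279 280 276 277 278]
pl [0.4572 0.0219]
pl [0.4497 0.0211]
```

```bash
cat >> h.py <<'E'
TIP=np.array([.488,.0248]);YAW=5.7
U=np.array([np.cos(np.radians(YAW)),np.sin(np.radians(YAW))])
def st(d,z,psi): p=TIP+U*d/1000; return (p[0],p[1],z,psi)
E
python3 - <<'E'
from h import *
go([st(90,.1,5.7),st(90,.067,5.7),st(30,.067,5.7)])
E
```

```text
t 6.42 tcp [0.5853 0.0354 0.188 ] psi 6.92 tilt 0.08 q [-0.08  0.34  0.07  1.3   0.    2.94] F [ 0.3  0.3 -7.1] gap 0.0434 grip 63.8
[-7.8  0.7 88.1] [-0.     0.001  0.021]
[ 0.  0. 33.] [0. 0. 0.]
[-60.  -0.   0.] [0. 0. 0.]
```

Request:
{"api": "step_arm", "payload": {"moves": [[[-8, 1, 40], [0, 0, 0.021], 40], [[-8, 1, 80], [0, 0, 0.021], 40], [[-8, 1, 100], [0, 0, 0.021], 40], [[-8, 1, 110], [0, 0, 0.021], 40], [[-8, 1, 115], [0, 0, 0.021], 40], [[-8, 1, 117], [0, 0, 0.021], 40], [[-8, 1, 117], [0, 0, 0.021], 40]]}}

```text
clock: 7.0
tcp_pos: [0.5792, 0.034, 0.0729]
orientation: [0.0, 0.999, 0.048, 0.001]
wrist_force: [-0.6, 0.1, -4.9]
finger_gap: 0.0438
grip_force: 63.8
```

```bash
python3 - <<'E'
from h import *
go([st(90,.067,5.7),st(30,.067,5.7)])
E
```

```text
t 7.0 tcp [0.5792 0.034  0.0729] psi 5.56 tilt 0.12 q [-0.08  0.38 -0.16  1.03  0.    2.96] F [-0.6  0.1 -4.9] gap 0.0438 grip 63.8
[-1.7  0.1  5.9] [ 0.    -0.002 -0.002]
[-60.  -0.   0.] [0. 0. 0.]
```

Request:
{"api": "step_arm", "payload": {"moves": [[[0, 0, 3], [0, 0, 0], 40], [[0, 0, 6], [0, 0, 0], 40], [[-20, 0, 6], [0, 0, 0], 40], [[-40, 0, 6], [0, 0, 0], 40], [[-55, 0, 6], [0, 0, 0], 40], [[-61, 0, 6], [0, 0, 0], 40], [[-61, 0, 6], [0, 0, 0], 40]]}}

```text
clock: 7.58
tcp_pos: [0.5163, 0.0284, 0.0666]
orientation: [-0.0, 0.999, 0.048, 0.0]
wrist_force: [-1.4, -0.3, -5.9]
finger_gap: 0.0437
grip_force: 63.8
```

```bash
python3 - <<'E'
from h import *
go([st(25,.067,5.7)])
im=imaging.read_camera("side"); b=imaging.read_camera("wrist"); np.save("s3.npy",im)
c=lambda im,x,y,w,h:cv2.resize(im[y:y+h,x:x+w],(400,300),interpolation=cv2.INTER_CUBIC)
save("pics/c3.png",np.hstack([c(im,220,160,80,60),c(b,200,220,160,120)]))
go([st(25,.067,5.7)])
E
```

```text
t 7.58 tcp [0.5163 0.0284 0.0666] psi 5.49 tilt 0.02 q [-0.1   0.28 -0.33  0.97  0.    2.95] F [-1.4 -0.3 -5.9] gap 0.0437 grip 63.8
[-3.5  0.8 -0.4] [ 0.    -0.    -0.004]
t 7.68 tcp [0.5188 0.0283 0.0667] psi 5.49 tilt 0.16 q [-0.1   0.28 -0.32  0.96  0.    2.95] F [ 0.3  0.1 -5.5] gap 0.0436 grip 63.8
[-6.   0.5 -0.4] [ 0.    -0.003 -0.004]
```

View pics/c3.png

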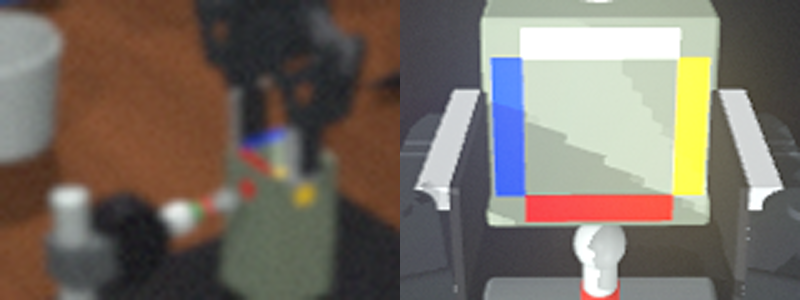

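The side crop shows the red dot just short of the plunger tip and at the same height. The wrist crop shows the tip at (599,235), centred under the red strip (599,208). I'll approach in small steps using the force.

Request:
{"api": "step_arm", "payload": {"moves": [[[-3, 0, 0], [0, 0, 0], 40], [[-6, 0, 0], [0, 0, 0], 40], [[-9, 0, 0], [0, 0, 0], 40], [[-11, 0, 0], [0, 0, 0], 40], [[-11, 0, 0], [0, 0, 0], 40], [[-11, 0, 0], [0, 0, 0], 40], [[-11, 0, 0], [0, 0, 0], 40]]}}

```text
clock: 8.27
tcp_pos: [0.5067, 0.0273, 0.066]
orientation: [0.0, 0.999, 0.048, 0.0]
wrist_force: [0.4, 0.1, -2.5]
finger_gap: 0.044
grip_force: 64.1
```

Request:
{"api": "step_arm", "payload": {"moves": [[[-2, 0, 0], [0, 0, 0], 40], [[-2, 0, 0], [0, 0, 0], 40], [[-2, 0, 0], [0, 0, 0], 40]]}}

```text
clock: 8.52
tcp_pos: [0.5052, 0.0272, 0.0661]
orientation: [-0.0, 0.999, 0.048, 0.001]
wrist_force: [3.7, 0.6, -5.0]
finger_gap: 0.0436
grip_force: 64.0
```

Request:
{"api": "step_arm", "payload": {"moves": [[[-2, 0, 0], [0, 0, 0], 40], [[-2, 0, 0], [0, 0, 0], 40], [[-2, 0, 0], [0, 0, 0], 40]]}}

```text
clock: 8.77
tcp_pos: [0.503, 0.0269, 0.066]
orientation: [0.0, 0.999, 0.048, 0.001]
wrist_force: [5.0, 0.8, -5.1]
finger_gap: 0.0436
grip_force: 63.9
```

```bash
python3 - <<'E'
from h import *
go([st(13,.067,5.7)])
E
```

```text
t 8.77 tcp [0.503  0.0269 0.066 ] psi 5.49 tilt 0.08 q [-0.11  0.25 -0.36  0.95  0.    2.94] F [ 5.   0.8 -5.1] gap 0.0436 grip 63.9
[-2.2  0.6 -1. ] [ 0.    -0.001 -0.004]
```

Request:
{"api": "step_arm", "payload": {"moves": [[[-1.5, 0, 0], [0, 0, 0], 40], [[-3, 0, 0], [0, 0, 0], 40], [[-3, 0, 0], [0, 0, 0], 40], [[-3, 0, 0], [0, 0, 0], 40]]}}

```text
clock: 9.1
tcp_pos: [0.5006, 0.0267, 0.0661]
orientation: [-0.0, 0.999, 0.048, 0.001]
wrist_force: [6.5, -0.1, -6.4]
finger_gap: 0.0432
grip_force: 63.8
```

```bash
python3 - <<'E'
from h import *
F=[]
for k in range(4):
    imaging.read_camera("scene"); s=telemetry.get_state(); F.append((s['wrist_force'].round(1).tolist(),s['tcp_pos'].round(4).tolist()))
print(F)
im=imaging.read_camera("scene"); np.save("s4.npy",im)
b=imaging.read_camera("side")
c=lambda im,x,y,w,h:cv2.resize(im[y:y+h,x:x+w],(400,300),interpolation=cv2.INTER_CUBIC)
save("pics/c4.png",np.hstack([c(im,250,175,48,36),c(b,230,185,48,36)]))
E
```

```text
[([6.6, 1.3, -6.2], [0.5005, 0.0267, 0.0661]), ([6.0, -0.1, -5.1], [0.5006, 0.0267, 0.0661]), ([6.1, -0.0, -6.7], [0.5006, 0.0267, 0.0661]), ([6.3, 0.1, -7.1], [0.5006, 0.0267, 0.0661])]
```

View pics/c4.png

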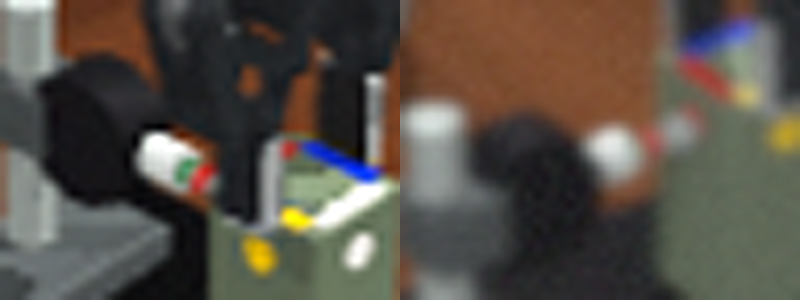

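Steady at about 6.3 N, so about 5.5 mm in, with the green band at the sleeve edge. I'll hold slightly deeper, then retract, lift 4 mm and turn 180° for white.

Request:
{"api": "step_arm", "payload": {"moves": [[[-0.7, 0, 0], [0, 0, 0], 40], [[-0.7, 0, 0], [0, 0, 0], 40], [[-0.7, 0, 0], [0, 0, 0], 40], [[-0.7, 0, 0], [0, 0, 0], 40], [[-0.7, 0, 0], [0, 0, 0], 40], [[-0.7, 0, 0], [0, 0, 0], 40], [[-0.7, 0, 0], [0, 0, 0], 40]]}}

```text
clock: 9.98
tcp_pos: [0.5001, 0.0266, 0.0661]
orientation: [-0.0, 0.999, 0.048, 0.001]
wrist_force: [7.3, 1.4, -6.4]
finger_gap: 0.0434
grip_force: 63.8
```

Request:
{"api": "step_arm", "payload": {"moves": [[[10, 0, 0], [0, 0, 0], 40], [[40, 0, -4], [0, 0, 0], 40], [[70, 0, -4], [0, 0, 0], 40], [[80, 0, -4], [0, 0, 0], 40], [[80, 0, -4], [0, 0, -0.1], 40], [[80, 0, -4], [0, 0, -0.2], 40], [[80, 0, -4], [0, 0, -0.3], 40]]}}

```text
clock: 10.57
tcp_pos: [0.5759, 0.0344, 0.0682]
orientation: [-0.001, 0.98, 0.199, -0.003]
wrist_force: [-0.7, -0.1, -6.7]
finger_gap: 0.0434
grip_force: 64.6
```

Request:
{"api": "step_arm", "payload": {"moves": [[[0, 0, 0], [0, 0, -0.98], 40], [[0, 0, 0], [0, 0, -0.98], 40], [[0, 0, 0], [0, 0, -0.98], 40], [[0, 0, 0], [0, 0, -0.98], 40], [[0, 0, 0], [0, 0, -0.98], 40], [[0, 0, 0], [0, 0, -0.98], 40], [[0, 0, 0], [0, 0, -0.98], 40], [[0, 0, 0], [0, 0, -0.98], 40]]}}

```text
clock: 11.23
tcp_pos: [0.5758, 0.0343, 0.0685]
orientation: [-0.002, 0.771, 0.637, -0.002]
wrist_force: [0.8, -0.2, -6.5]
finger_gap: 0.0438
grip_force: 64.6
```

Request:
{"api": "step_arm", "payload": {"moves": [[[0, 0, 0], [0, 0, -0.98], 40], [[0, 0, 0], [0, 0, -0.98], 40], [[0, 0, 0], [0, 0, -0.98], 40], [[0, 0, 0], [0, 0, -0.98], 40], [[0, 0, 0], [0, 0, -0.98], 40], [[0, 0, 0], [0, 0, -0.98], 40], [[0, 0, 0], [0, 0, -0.98], 40], [[0, 0, 0], [0, 0, -0.98], 40]]}}

```text
clock: 11.9
tcp_pos: [0.5758, 0.0343, 0.0684]
orientation: [-0.002, 0.38, 0.925, -0.001]
wrist_force: [0.3, -0.4, -5.8]
finger_gap: 0.0438
grip_force: 64.6
```

Request:
{"api": "step_arm", "payload": {"moves": [[[0, 0, 0], [0, 0, -0.88], 40], [[0, 0, 0], [0, 0, -0.88], 40], [[0, 0, 0], [0, 0, -0.88], 40], [[0, 0, 0], [0, 0, -0.88], 40], [[0, 0, 0], [0, 0, -0.88], 40], [[0, 0, 0], [0, 0, -0.88], 40], [[0, 0, 0], [0, 0, -0.88], 40], [[0, 0, 0], [0, 0, -0.88], 40]]}}

```text
clock: 12.57
tcp_pos: [0.576, 0.0343, 0.0685]
orientation: [-0.002, -0.049, 0.999, 0.0]
wrist_force: [0.3, 0.4, -6.9]
finger_gap: 0.0436
grip_force: 64.6
```

```bash
python3 - <<'E'
from h import *
go([st(90,.0665,185.7),st(34,.0665,185.7)])
E
```

```text
t 12.57 tcp [0.576  0.0343 0.0685] psi -174.42 tilt 0.28 q [-0.08  0.39 -0.16  1.03 -0.   -0.18] F [ 0.3  0.4 -6.9] gap 0.0436 grip 64.6
[-1.5 -0.7  2. ] [ 0.001 -0.005 -0.002]
[56.  0.  0.] [0. 0. 0.]
```

Request:
{"api": "step_arm", "payload": {"moves": [[[20, -0.5, 2], [0, 0, 0], 40], [[40, -0.5, 2], [0, 0, 0], 40], [[50, -0.5, 2], [0, 0, 0], 40], [[55, -0.5, 2], [0, 0, 0], 40], [[55, -0.5, 2], [0, 0, 0], 40], [[55, -0.5, 2], [0, 0, 0], 40]]}}

```text
clock: 13.07
tcp_pos: [0.5235, 0.0286, 0.0677]
orientation: [-0.0, -0.046, 0.999, 0.0]
wrist_force: [1.6, -0.6, -6.1]
finger_gap: 0.0436
grip_force: 64.9
```

Request:
{"api": "step_arm", "payload": {"moves": [[[2, 0, 0], [0, 0, 0], 40], [[4, 0, 0], [0, 0, 0], 40], [[6, 0, 0], [0, 0, 0], 40], [[6, 0, 0], [0, 0, 0], 40], [[6, 0, 0], [0, 0, 0], 40]]}}

```text
clock: 13.48
tcp_pos: [0.5175, 0.028, 0.0677]
orientation: [-0.0, -0.047, 0.999, 0.0]
wrist_force: [-0.3, -0.2, -6.1]
finger_gap: 0.0435
grip_force: 64.9
```

```bash
python3 - <<'E'
from h import *
im=imaging.read_camera("wrist"); go([st(20,.066,185.7)])
save("pics/c5.png",im[200:420,130:430])
E
```

```text
t 13.53 tcp [0.5177 0.028  0.0677] psi -174.61 tilt 0.0 q [-0.1   0.28 -0.32  0.97  0.   -0.2 ] F [ 0.5 -0.2 -6.7] gap 0.0437 grip 64.9
[ 9.8 -0.3  1.7] [ 0.     0.    -0.005]
```

Request:
{"api": "step_arm", "payload": {"moves": [[[2, 0, 1.2], [0, 0, 0], 40], [[4, 0, 1.2], [0, 0, 0], 40], [[4, 0, 1.2], [0, 0, 0], 40], [[4, 0, 1.2], [0, 0, 0], 40]]}}

```text
clock: 13.87
tcp_pos: [0.514, 0.0275, 0.0671]
orientation: [0.001, -0.047, 0.999, -0.0]
wrist_force: [1.0, 0.3, -2.8]
finger_gap: 0.0439
grip_force: 65.4
```

Request:
{"api": "step_arm", "payload": {"moves": [[[2, 0, 0], [0, 0, 0], 40], [[2, 0, 0], [0, 0, 0], 40], [[2, 0, 0], [0, 0, 0], 40]]}}

```text
clock: 14.12
tcp_pos: [0.5127, 0.0274, 0.0673]
orientation: [0.001, -0.047, 0.999, -0.0]
wrist_force: [2.3, -0.7, 0.7]
finger_gap: 0.0439
grip_force: 65.6
```

Request:
{"api": "step_arm", "payload": {"moves": [[[2, 0, 0], [0, 0, 0], 40], [[2, 0, 0], [0, 0, 0], 40], [[2, 0, 0], [0, 0, 0], 40]]}}

```text
clock: 14.37
tcp_pos: [0.5104, 0.0272, 0.0672]
orientation: [0.001, -0.047, 0.999, -0.0]
wrist_force: [2.9, 0.2, 2.6]
finger_gap: 0.0439
grip_force: 65.9
```

Request:
{"api": "step_arm", "payload": {"moves": [[[0, 0, -0.8], [0, 0, 0], 40], [[0, 0, -0.8], [0, 0, 0], 40], [[0, 0, -0.8], [0, 0, 0], 40], [[0, 0, -0.8], [0, 0, 0], 40]]}}

```text
clock: 14.7
tcp_pos: [0.5096, 0.0273, 0.0671]
orientation: [-0.0, -0.047, 0.999, 0.0]
wrist_force: [2.9, 0.0, -2.5]
finger_gap: 0.0438
grip_force: 65.4
```

```bash
python3 - <<'E'
from h import *
F=[]
for k in range(2):
    im=imaging.read_camera("scene"); F.append(telemetry.get_state()['wrist_force'])
print(np.mean(F,0).round(2)); go([st(20,.067,185.7)])
b=imaging.read_camera("side")
c=lambda im,x,y,w,h:cv2.resize(im[y:y+h,x:x+w],(400,300),interpolation=cv2.INTER_CUBIC)
save("pics/c6.png",np.hstack([c(im,250,175,60,45),c(b,230,185,60,45)]))
E
```

```text
[ 3.36 -0.36 -2.42]
t 14.8 tcp [0.5095 0.0272 0.0672] psi -174.6 tilt 0.02 q [-0.1   0.27 -0.34  0.96 -0.   -0.2 ] F [ 3.7 -0.  -2.2] gap 0.0437 grip 65.3
[ 1.7 -0.3  0.2] [ 0.    -0.    -0.005]
```

View pics/c6.png

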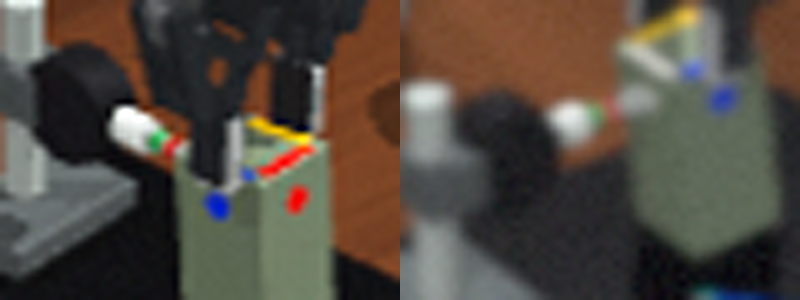

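The blank's white face is at the tip and the green band is still fully outside the sleeve, so it's about 1 mm in. I'll press further.

Request:
{"api": "step_arm", "payload": {"moves": [[[1, 0, -0.7], [0, 0, 0], 40], [[2, 0, -0.7], [0, 0, 0], 40], [[2, 0, -0.7], [0, 0, 0], 40], [[2, 0, -0.7], [0, 0, 0], 40]]}}

```text
clock: 15.18
tcp_pos: [0.5073, 0.0271, 0.0677]
orientation: [-0.0, -0.047, 0.999, 0.0]
wrist_force: [5.1, 0.2, -6.9]
finger_gap: 0.0437
grip_force: 64.7
```

Request:
{"api": "step_arm", "payload": {"moves": [[[1, 0, 0], [0, 0, 0], 40], [[2, 0, 0], [0, 0, 0], 40], [[2, 0, 0], [0, 0, 0], 40], [[2, 0, 0], [0, 0, 0], 40]]}}

```text
clock: 15.52
tcp_pos: [0.5057, 0.027, 0.068]
orientation: [0.0, -0.047, 0.999, 0.0]
wrist_force: [4.9, -0.5, -8.5]
finger_gap: 0.0436
grip_force: 64.6
```

```bash
python3 - <<'E'
from h import *
F=[]
for k in range(3):
    im=imaging.read_camera("scene"); F.append(telemetry.get_state()['wrist_force'])
print(np.mean(F,0).round(2)); go([st(20,.067,185.7)])
E
```

```text
[ 5.48  0.21 -8.7 ]
t 15.67 tcp [0.5058 0.027  0.068 ] psi -174.6 tilt 0.02 q [-0.11  0.26 -0.35  0.96  0.   -0.2 ] F [ 5.8  0.7 -8.3] gap 0.0436 grip 64.6
[-2.1 -0.4  1. ] [ 0.     0.    -0.005]
```

Request:
{"api": "step_arm", "payload": {"moves": [[[1, 0, 0.3], [0, 0, 0], 40], [[1.8, 0, 0.3], [0, 0, 0], 40], [[1.8, 0, 0.3], [0, 0, 0], 40], [[1.8, 0, 0.3], [0, 0, 0], 40], [[1.8, 0, 0.3], [0, 0, 0], 40], [[1.8, 0, 0.3], [0, 0, 0], 40], [[1.8, 0, 0.3], [0, 0, 0], 40], [[1.8, 0, 0.3], [0, 0, 0], 40]]}}

```text
clock: 16.33
tcp_pos: [0.5045, 0.0268, 0.068]
orientation: [0.001, -0.047, 0.999, 0.0]
wrist_force: [5.7, 0.2, -7.7]
finger_gap: 0.0436
grip_force: 64.7
```

```bash
python3 - <<'E'
from h import *
F=[]
for k in range(3):
    im=imaging.read_camera("scene"); F.append(telemetry.get_state()['wrist_force'])
print(np.mean(F,0).round(2)); go([st(20,.067,185.7)])
c=lambda im,x,y,w,h:cv2.resize(im[y:y+h,x:x+w],(400,300),interpolation=cv2.INTER_CUBIC)
save("pics/c7.png",np.hstack([c(im,250,175,48,36),c(np.load("s4.npy"),250,175,48,36)]))
E
```

```text
[ 5.97 -0.24 -7.43]
t 16.48 tcp [0.5045 0.0268 0.068 ] psi -174.6 tilt 0.08 q [-0.11  0.25 -0.35  0.96  0.   -0.2 ] F [ 6.1 -0.3 -7.1] gap 0.0435 grip 64.7
[-3.4 -0.4  1. ] [ 0.     0.001 -0.005]
```

View pics/c7.png

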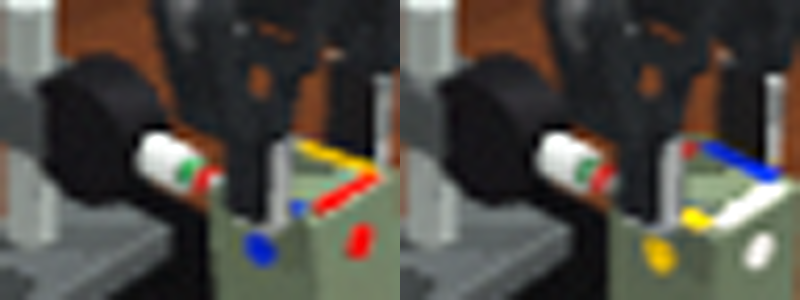

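Contact at about 6 N, roughly 5 mm in, with the green band at the sleeve edge as for red. I'll go 1 mm deeper and hold, then retract and lower to set the blank down.

Request:
{"api": "step_arm", "payload": {"moves": [[[1, 0, 0], [0, 0, 0], 40], [[1, 0, 0], [0, 0, 0], 40], [[1, 0, 0], [0, 0, 0], 40], [[1, 0, 0], [0, 0, 0], 40], [[1, 0, 0], [0, 0, 0], 40], [[1, 0, 0], [0, 0, 0], 40], [[1, 0, 0], [0, 0, 0], 40], [[1, 0, 0], [0, 0, 0], 40]]}}

```text
clock: 17.15
tcp_pos: [0.5037, 0.0268, 0.068]
orientation: [0.001, -0.047, 0.999, 0.0]
wrist_force: [4.5, 0.4, -7.7]
finger_gap: 0.0436
grip_force: 64.7
```

Request:
{"api": "step_arm", "payload": {"moves": [[[-10, 0, 0], [0, 0, 0], 40], [[-40, 0, 0], [0, 0, 0], 40], [[-60, 0, 0], [0, 0, 0], 40], [[-70, 0, 0], [0, 0, 0], 40], [[-70, 0, 0], [0, 0, 0], 40], [[-70, 0, 0], [0, 0, 0], 40]]}}

```text
clock: 17.65
tcp_pos: [0.5717, 0.0333, 0.0671]
orientation: [-0.001, -0.047, 0.999, 0.0]
wrist_force: [0.4, 0.3, -2.8]
finger_gap: 0.044
grip_force: 65.3
```

Request:
{"api": "step_arm", "payload": {"moves": [[[0, 0, 0.7], [0, 0, 0], 40], [[0, 0, 1.4], [0, 0, 0], 40], [[0, 0, 1.4], [0, 0, 0], 40]]}}

```text
clock: 17.9
tcp_pos: [0.572, 0.0333, 0.067]
orientation: [0.0, -0.047, 0.999, 0.0]
wrist_force: [0.5, -0.6, 0.0]
finger_gap: 0.0434
grip_force: 65.5
```

I'm not certain white got deep enough, since the last force reading was low. Before regripping I'll check the plunger depth from the saved frames using the green-to-red transition along the plunger axis.

```bash
cat >> h.py <<'E'
def prof(im,tip=(.488-.0029*.995,.0248-.0029*.0993)):
    """R-G transition along plunger axis: returns s (mm from out-tip into gauge) profile"""
    K,T,_=cam("scene"); s=np.arange(0,45,.5)
    P=[proj(K,T,(tip[0]-U[0]*k/1000,tip[1]-U[1]*k/1000,.094)) for k in s]
    P=np.array(P,np.float32)
    v=cv2.remap(im,P[None,:,0].copy(),P[None,:,1].copy(),cv2.INTER_LINEAR)[0].astype(int)
    return s,v,P
E
python3 - <<'E'
from h import *
go([])
for n in ("scene","s4"):
    s,v,P=prof(np.load(n+".npy")); print(n,P[0].round(1),P[-1].round(1)); print([(float(a),b[0]-b[1],b.tolist()) for a,b in zip(s,v)][0:80:3])
E
```

```text
t 17.9 tcp [0.572  0.0333 0.067 ] psi -174.61 tilt 0.02 q [-0.08  0.38 -0.18  1.01  0.   -0.18] F [ 0.5 -0.6  0. ] gap 0.0434 grip 65.5
scene [281.  199.5] [268.9 193.9]
[(0.0, np.int64(-6), [168, 174, 167]), (1.5, np.int64(-9), [172, 181, 175]), (3.0, np.int64(-9), [173, 182, 178]), (4.5, np.int64(-9), [172, 181, 177]), (6.0, np.int64(-10), [171, 181, 177]), (7.5, np.int64(-10), [169, 179, 175]), (9.0, np.int64(-9), [163, 172, 168]), (10.5, np.int64(-9), [156, 165, 161]), (12.0, np.int64(-10), [152, 162, 160]), (13.5, np.int64(-10), [157, 167, 164]), (15.0, np.int64(-5), [165, 170, 166]), (16.5, np.int64(15), [175, 160, 157]), (18.0, np.int64(41), [185, 144, 140]), (19.5, np.int64(92), [198, 106, 104]), (21.0, np.int64(141), [208, 67, 64]), (22.5, np.int64(139), [204, 65, 55]), (24.0, np.int64(87), [184, 97, 74]), (25.5, np.int64(27), [159, 132, 97]), (27.0, np.int64(-37), [109, 146, 90]), (28.5, np.int64(-93), [63, 156, 81]), (30.0, np.int64(-108), [54, 162, 84]), (31.5, np.int64(-81), [80, 161, 101]), (33.0, np.int64(-50), [108, 158, 120]), (34.5, np.int64(-30), [140, 170, 148]), 
[... 450 characters left out ...]
-2), [29, 31, 35]), (13.5, np.int64(-2), [28, 30, 34]), (15.0, np.int64(-2), [30, 32, 36]), (16.5, np.int64(-4), [38, 42, 43]), (18.0, np.int64(-7), [48, 55, 53]), (19.5, np.int64(-2), [75, 77, 72]), (21.0, np.int64(10), [105, 95, 89]), (22.5, np.int64(34), [134, 100, 94]), (24.0, np.int64(74), [163, 89, 84]), (25.5, np.int64(118), [192, 74, 70]), (27.0, np.int64(125), [197, 72, 67]), (28.5, np.int64(118), [196, 78, 72]), (30.0, np.int64(76), [176, 100, 86]), (31.5, np.int64(14), [139, 125, 99]), (33.0, np.int64(-47), [101, 148, 110]), (34.5, np.int64(-52), [98, 150, 111]), (36.0, np.int64(-46), [104, 150, 114]), (37.5, np.int64(-30), [135, 165, 141]), (39.0, np.int64(-15), [176, 191, 179])]
```

The red press measured 5.7 mm, so red is good. I'll repeat the white press and measure it the same way.

Request:
{"api": "step_arm", "payload": {"moves": [[[0, 0, -2], [0, 0, 0], 40], [[30, 0, -2], [0, 0, 0], 40], [[50, 0, -2], [0, 0, 0], 40], [[60, 0, -2], [0, 0, 0], 40], [[64, 0, -2], [0, 0, 0], 40], [[66, 0, -2], [0, 0, 0], 40], [[66, 0, -2], [0, 0, 0], 40], [[66, 0, -2], [0, 0, 0], 40]]}}

```text
clock: 18.57
tcp_pos: [0.5087, 0.0271, 0.0689]
orientation: [0.001, -0.047, 0.999, 0.0]
wrist_force: [4.1, 2.6, -7.1]
finger_gap: 0.0436
grip_force: 64.8
```

Request:
{"api": "step_arm", "payload": {"moves": [[[1, 0, 0], [0, 0, 0], 40], [[2, 0, 0], [0, 0, 0], 40], [[2, 0, 0], [0, 0, 0], 40], [[2, 0, 0], [0, 0, 0], 40], [[2, 0, 0], [0, 0, 0], 40], [[2, 0, 0], [0, 0, 0], 40]]}}

```text
clock: 19.07
tcp_pos: [0.506, 0.0268, 0.0688]
orientation: [0.001, -0.047, 0.999, -0.0]
wrist_force: [3.5, 2.5, -4.6]
finger_gap: 0.0435
grip_force: 65.0
```

```bash
cat >> h.py <<'E'
def depth():
    s,v,P=prof(imaging.read_camera("scene")); d=v[:,0]-v[:,1]
    i=[k for k in range(len(s)-1) if d[k]>0>=d[k+1] and d[max(0,k-8):k+1].max()>60 and s[k]>20]
    print("depth",[round(float(s[k]+.5*d[k]/(d[k]-d[k+1])-26.1),1) for k in i]); go([])
E
python3 -c "
from h import *
depth()"
```

```text
depth [3.8]
t 19.12 tcp [0.5059 0.0268 0.0688] psi -174.6 tilt 0.1 q [-0.11  0.26 -0.35  0.96  0.   -0.2 ] F [ 5.2  1.5 -4.8] gap 0.0436 grip 65.0
```

Request:
{"api": "step_arm", "payload": {"moves": [[[1.5, 0, 0.5], [0, 0, 0], 40], [[2.7, 0, 0.5], [0, 0, 0], 40], [[2.7, 0, 0.5], [0, 0, 0], 40], [[2.7, 0, 0.5], [0, 0, 0], 40], [[2.7, 0, 0.5], [0, 0, 0], 40], [[2.7, 0, 0.5], [0, 0, 0], 40], [[2.7, 0, 0.5], [0, 0, 0], 40], [[2.7, 0, 0.5], [0, 0, 0], 40]]}}

```text
clock: 19.78
tcp_pos: [0.5041, 0.0266, 0.0686]
orientation: [0.002, -0.047, 0.999, -0.0]
wrist_force: [6.1, 2.5, -4.4]
finger_gap: 0.0434
grip_force: 65.1
```

```bash
python3 -c "
from h import *
depth()"
```

```text
depth [5.4]
t 19.83 tcp [0.5041 0.0265 0.0687] psi -174.6 tilt 0.19 q [-0.11  0.25 -0.36  0.96  0.   -0.2 ] F [ 6.6  1.9 -4.8] gap 0.0434 grip 65.1
```

Request:
{"api": "step_arm", "payload": {"moves": [[[0.8, 0, 0], [0, 0, 0], 40], [[0.8, 0, 0], [0, 0, 0], 40], [[0.8, 0, 0], [0, 0, 0], 40], [[0.8, 0, 0], [0, 0, 0], 40], [[0.8, 0, 0], [0, 0, 0], 40], [[0.8, 0, 0], [0, 0, 0], 40]]}}

```text
clock: 20.33
tcp_pos: [0.5035, 0.0265, 0.0687]
orientation: [0.002, -0.047, 0.999, 0.0]
wrist_force: [6.6, 1.9, -4.1]
finger_gap: 0.0434
grip_force: 65.1
```

```bash
python3 - <<'E'
from h import *
depth()
out=[]
for n,(x,y) in (("scene",(262,185)),("side",(245,175))):
    K,T,_=cam(n); im=imaging.read_camera(n)
    c=cv2.resize(im[y:y+72,x:x+48],(400,600),interpolation=cv2.INTER_CUBIC).copy()
    s=telemetry.get_state()['tcp_pos'][:2]; ctr=s-U*.0016
    V=np.array([-U[1],U[0]])
    for a in (-1,1):
        for b in (-1,1):
            q=ctr+U*.023*a+V*.023*b
            p=[tuple(int(round(t)) for t in (proj(K,T,(*q,z))-[x,y]+.5)*400/48) for z in (.02,.11)]
            cv2.line(c,p[0],p[1],(255,0,255),1)
    out.append(c)
save("pics/c8.png",np.hstack(out))
E
```

```text
depth [5.7]
t 20.38 tcp [0.5035 0.0265 0.0687] psi -174.6 tilt 0.21 q [-0.11  0.25 -0.36  0.96  0.   -0.2 ] F [ 6.   2.4 -4. ] gap 0.0435 grip 65.1
```

View pics/c8.png

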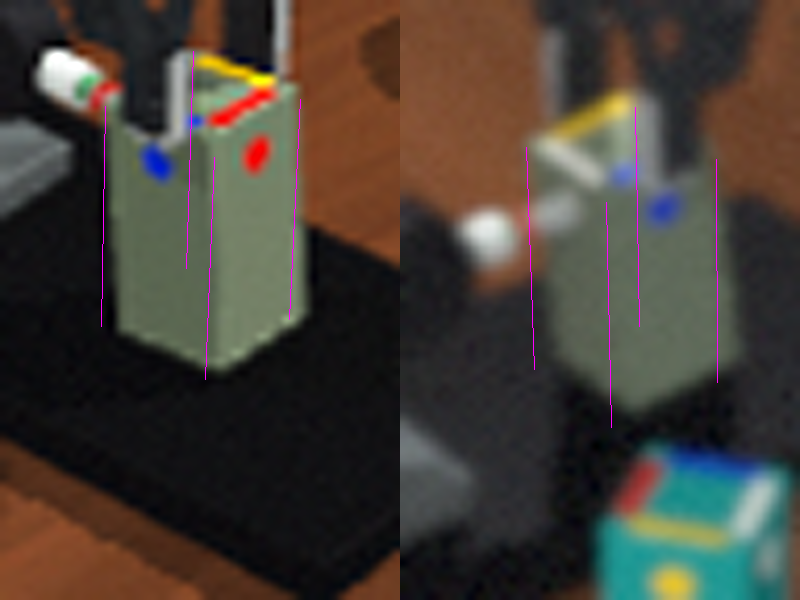

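The crop shows the blank's edges leaning about 0.1 rad against the drawn verticals: its foot dragged on the slab during the white approach. White therefore may not count. I'll retract, set the blank down so it rights itself, regrip it lower and harder, and repeat white with the foot just clear of the slab.

Request:
{"api": "step_arm", "payload": {"moves": [[[-10, 0, -1], [0, 0, 0], 40], [[-40, 0, -1], [0, 0, 0], 40], [[-65, 0, -1], [0, 0, 0], 40], [[-80, 0, -1], [0, 0, 0], 40], [[-80, 0, -1], [0, 0, 0], 40], [[-80, 0, -1], [0, 0, 0], 40]]}}

```text
clock: 20.98
tcp_pos: [0.5797, 0.0338, 0.0676]
orientation: [-0.002, -0.047, 0.999, -0.0]
wrist_force: [-0.6, 0.1, -6.8]
finger_gap: 0.0434
grip_force: 64.9
```

Request:
{"api": "step_arm", "payload": {"moves": [[[0, 0, 1], [0, 0, 0], 40], [[0, 0, 2], [0, 0, 0], 40], [[0, 0, 3], [0, 0, 0], 40], [[0, 0, 3], [0, 0, 0], 40]]}}

```text
clock: 21.32
tcp_pos: [0.5807, 0.0339, 0.0667]
orientation: [0.0, -0.047, 0.999, -0.0]
wrist_force: [-0.6, -0.2, 0.4]
finger_gap: 0.0437
grip_force: 65.6
```

Request:
{"api": "step_arm", "payload": {"moves": [[[0, 0, 1], [0, 0, 0], 40], [[0, 0, 1], [0, 0, 0], 40], [[0, 0, 1], [0, 0, 0], 50], [[0, 0, 1], [0, 0, 0], 60], [[0, 0, 1], [0, 0, 0], 85], [[0, 0, 1], [0, 0, 0], 85], [[0, 0, 1], [0, 0, 0], 85], [[0, 0, 1], [0, 0, 0], 85]]}}

```text
clock: 21.98
tcp_pos: [0.581, 0.034, 0.0648]
orientation: [-0.0, -0.047, 0.999, 0.0]
wrist_force: [-0.4, -0.1, -0.1]
finger_gap: 0.085
grip_force: 0.0
```

```bash
cat >> h.py <<'E'
def tilt():
    """seal silhouette in scene+side: grey-green mask, right edge slope vs projected vertical"""
    for n in ("scene","side"):
        K,T,_=cam(n); im=imaging.read_camera(n); p=telemetry.get_state()['tcp_pos']
        g=cv2.inRange(cv2.cvtColor(im,cv2.COLOR_RGB2HSV),(25,25,60),(75,110,190))
        c=proj(K,T,(p[0],p[1],.05)); x,y=(c-35).astype(int)
        m=np.zeros_like(g); m[y-20:y+60,x-5:x+75]=g[y-20:y+60,x-5:x+75]
        _,lab,stt,_=cv2.connectedComponentsWithStats(m); k=1+stt[1:,4].argmax(); m=lab==k
        a,b=proj(K,T,(p[0],p[1],.03)),proj(K,T,(p[0],p[1],.09)); vs=(b[0]-a[0])/(b[1]-a[1])
        y0,h=stt[k,1],stt[k,3]; rows=np.arange(int(y0+.4*h),int(y0+.75*h))
        L=[np.where(m[r])[0].min() for r in rows];Q=[np.where(m[r])[0].max() for r in rows]
        print(n,stt[k].tolist(),"lean L,R rad",[round(float(np.polyfit(rows,e,1)[0]-vs),3) for e in (L,Q)])
E
python3 -c "
from h import *
go([]);tilt()"
```

```text
t 21.98 tcp [0.581  0.034  0.0648] psi -174.6 tilt 0.0 q [-0.08  0.39 -0.16  1.01  0.   -0.17] F [-0.4 -0.1 -0.1] gap 0.085 grip 0.0
scene [297, 208, 25, 34, 565] lean L,R rad [-0.053, 0.07]
side [284, 184, 22, 32, 473] lean L,R rad [-0.085, 0.097]
```

```bash
cat >> h.py <<'E'
def strips(ztop):
    K,T,_=cam("wrist"); s=telemetry.get_state(); im=imaging.read_camera("wrist"); q=s['orientation'];R=Rn.from_quat([*q[1:],q[0]]).as_matrix();p=s['tcp_pos']
    h=cv2.cvtColor(im,cv2.COLOR_RGB2HSV); o={}
    ctr=proj(K,T,(p[0],p[1],ztop)).astype(int); roi=np.zeros(h.shape[:2],np.uint8); cv2.circle(roi,tuple(int(t) for t in ctr),85,255,-1)
    for n,lo,hi in (("red",(0,180,120),(8,255,255)),("yellow",(24,150,120),(34,255,255)),("blue",(108,130,90),(125,255,255)),("white",(0,0,225),(180,25,255))):
        m=cv2.inRange(h,lo,hi)&roi; k,lab,stt,cc=cv2.connectedComponentsWithStats(m)
        if k<2: continue
        i=1+stt[1:,4].argmax(); w=onplane(K,T,cc[i],ztop); o[n]=((w-p)@R*1000)[:2].round(1).tolist()+[int(stt[i,4])]
        o[n]+=[round(float(t),3) for t in w[:2]]
    print(o); return o
E
python3 -c "
from h import *
strips(.11)"
```

```text
{'red': [-24.9, 2.0, 372, 0.606, 0.038], 'yellow': [-5.9, 17.0, 590, 0.585, 0.051], 'blue': [-6.0, -19.2, 586, 0.589, 0.015], 'white': [11.3, -1.1, 791, 0.57, 0.032]}
```

The blank is upright again, centred about 6 mm behind the TCP. I'll recentre, go 5 mm lower and grip at 100 N.

Request:
{"api": "step_arm", "payload": {"moves": [[[-6, 0, 2], [0, 0, 0], 85], [[-6, 0, 5], [0, 0, 0], 85], [[-6, 0, 5], [0, 0, 0], 65], [[-6, 0, 5], [0, 0, 0], 52], [[-6, 0, 5], [0, 0, 0], 47], [[-6, 0, 5], [0, 0, 0], 40], [[-6, 0, 5], [0, 0, 0], 40], [[-6, 0, 5], [0, 0, 0], 40]], "grip_force": 100}}

```text
clock: 22.8
tcp_pos: [0.5876, 0.0343, 0.0605]
orientation: [0.001, -0.047, 0.999, -0.0]
wrist_force: [-0.7, -0.8, 2.8]
finger_gap: 0.0431
grip_force: 102.9
```

Request:
{"api": "step_arm", "payload": {"moves": [[[0, 0, 0], [0, 0, 0], 40], [[0, 0, 0], [0, 0, 0], 40], [[0, 0, -1], [0, 0, 0], 40], [[0, 0, -1.5], [0, 0, 0], 40], [[0, 0, -1.5], [0, 0, 0], 40], [[0, 0, -1.5], [0, 0, 0], 40]]}}

```text
clock: 23.3
tcp_pos: [0.5862, 0.0347, 0.0606]
orientation: [-0.001, -0.047, 0.999, 0.0]
wrist_force: [0.5, -1.1, -3.3]
finger_gap: 0.0429
grip_force: 102.4
```

```bash
python3 -c "
from h import *
go([]);strips(.111);tilt()"
```

```text
t 23.3 tcp [0.5862 0.0347 0.0606] psi -174.6 tilt 0.1 q [-0.08  0.41 -0.15  1.01  0.   -0.17] F [ 0.5 -1.1 -3.3] gap 0.0429 grip 102.4
{'red': [-18.3, 5.5, 335, 0.604, 0.042], 'yellow': [0.7, 18.2, 662, 0.584, 0.053], 'blue': [0.5, -17.8, 668, 0.587, 0.017], 'white': [-2.0, -5.7, 937, 0.589, 0.029]}
scene [297, 207, 25, 35, 566] lean L,R rad [-0.054, 0.034]
side [284, 181, 22, 35, 498] lean L,R rad [-0.101, 0.011]
```

Request:
{"api": "step_arm", "payload": {"moves": [[[0, 0, -2], [0, 0, 0], 40], [[20, 0, -2], [0, 0, 0], 40], [[45, 0, -2], [0, 0, 0], 40], [[65, 0, -2], [0, 0, 0], 40], [[72, 0, -2], [0, 0, 0], 40], [[74, 0, -2], [0, 0, 0], 40], [[74, 0, -2], [0, 0, 0], 40], [[74, 0, -2], [0, 0, 0], 40]]}}

```text
clock: 24.12
tcp_pos: [0.5146, 0.0276, 0.0637]
orientation: [0.001, -0.047, 0.999, 0.0]
wrist_force: [-0.0, -0.5, -6.1]
finger_gap: 0.0429
grip_force: 102.7
```

```bash
python3 -c "
from h import *
depth();tilt()"
```

```text
depth [0.1]
t 24.17 tcp [0.5147 0.0276 0.0637] psi -174.6 tilt 0.1 q [-0.1   0.28 -0.34  0.96  0.   -0.2 ] F [ 0.5 -0.2 -6. ] gap 0.0433 grip 102.7
scene [277, 197, 24, 34, 545] lean L,R rad [0.04, 0.04]
side [264, 190, 23, 33, 511] lean L,R rad [-0.142, -0.014]
```

Request:
{"api": "step_arm", "payload": {"moves": [[[0, 0, 1], [0, 0, 0], 40], [[0, 0, 2], [0, 0, 0], 40], [[2, 0, 2], [0, 0, 0], 40], [[4, 0, 2], [0, 0, 0], 40], [[6, 0, 2], [0, 0, 0], 40], [[8, 0, 2], [0, 0, 0], 40], [[8, 0, 2], [0, 0, 0], 40], [[8, 0, 2], [0, 0, 0], 40]]}}

```text
clock: 24.93
tcp_pos: [0.5064, 0.0269, 0.0618]
orientation: [0.001, -0.047, 0.999, 0.0]
wrist_force: [4.9, 1.0, -8.8]
finger_gap: 0.0433
grip_force: 102.6
```

```bash
python3 -c "
from h import *
depth()"
```

```text
depth [3.2]
t 24.98 tcp [0.5064 0.0269 0.0618] psi -174.6 tilt 0.13 q [-0.11  0.26 -0.36  0.95  0.   -0.2 ] F [ 4.7  1.5 -7.6] gap 0.0433 grip 102.6
```

Request:
{"api": "step_arm", "payload": {"moves": [[[1.5, 0, 0], [0, 0, 0], 40], [[3.5, 0, 0], [0, 0, 0], 40], [[3.5, 0, 0], [0, 0, 0], 40], [[3.5, 0, 0], [0, 0, 0], 40], [[3.5, 0, 0], [0, 0, 0], 40], [[3.5, 0, 0], [0, 0, 0], 40], [[3.5, 0, 0], [0, 0, 0], 40], [[3.5, 0, 0], [0, 0, 0], 40]]}}

```text
clock: 25.65
tcp_pos: [0.5036, 0.0266, 0.0619]
orientation: [0.002, -0.047, 0.999, 0.0]
wrist_force: [7.1, 0.8, -9.0]
finger_gap: 0.0437
grip_force: 102.6
```

```bash
python3 -c "
from h import *
depth();tilt();strips(.1118)
im=imaging.read_camera('side');np.save('sw.npy',im)
im=imaging.read_camera('scene');np.save('cw.npy',im)"
```

```text
depth [5.7]
t 25.7 tcp [0.5036 0.0266 0.0619] psi -174.6 tilt 0.19 q [-0.11  0.26 -0.37  0.94  0.   -0.2 ] F [  6.9   0.6 -10. ] gap 0.0431 grip 102.6
scene [274, 196, 24, 34, 541] lean L,R rad [-0.076, -0.006]
side [261, 189, 24, 36, 530] lean L,R rad [-0.178, 0.014]
{'red': [-18.7, 5.5, 344, 0.522, 0.034], 'yellow': [0.5, 18.3, 666, 0.501, 0.045], 'blue': [0.1, -17.9, 677, 0.505, 0.009], 'white': [17.8, -0.1, 813, 0.486, 0.025]}
```

```bash
python3 - <<'E'
from h import *
for n in ("s4","cw"):
    im=np.load(n+".npy"); h=cv2.cvtColor(im,cv2.COLOR_RGB2HSV)
    print(n,h[218,278],h[212,292])
    g=cv2.GaussianBlur(im,(3,3),0).astype(int)
    o=[]
    for r in range(206,222,2):
        row=g[r,262:312]; sc=row[:,1]  # green brightness: seal lighter than slab
        d=np.diff(sc); o.append((r,262+int(d[:20].argmax())+1,262+25+int(d[25:].argmin())+1))
    o=np.array(o); print(o.tolist(),[np.polyfit(o[:,0],o[:,k],1)[0].round(3) for k in (1,2)])
E
```

```text
s4 [ 45  51 100] [ 48  53 121]
[[206, 275, 294], [208, 275, 298], [210, 275, 298], [212, 275, 297], [214, 275, 298], [216, 275, 298], [218, 275, 297], [220, 275, 297]] [np.float64(0.0), np.float64(0.101)]
cw [ 45  56 101] [ 48  53 121]
[[206, 275, 291], [208, 275, 298], [210, 275, 297], [212, 275, 297], [214, 274, 297], [216, 274, 297], [218, 274, 297], [220, 274, 297]] [np.float64(-0.095), np.float64(0.22)]
```

White is confirmed: 5.7 mm, upright, foot clear by about 1.5 mm. The saved red frame also shows upright edges. Next I'll retract, set the blank down, lift off and turn 90°.

Request:
{"api": "step_arm", "payload": {"moves": [[[-10, 0, 0], [0, 0, 0], 40], [[-40, 0, 0], [0, 0, 0], 40], [[-65, 0, 0], [0, 0, 0], 40], [[-78, 0, 0], [0, 0, 0], 40], [[-80, 0, 0], [0, 0, 0], 40], [[-80, 0, 1], [0, 0, 0], 40], [[-80, 0, 2], [0, 0, 0], 40], [[-80, 0, 2.5], [0, 0, 0], 40]]}}

```text
clock: 26.62
tcp_pos: [0.5826, 0.0339, 0.0606]
orientation: [0.002, -0.047, 0.999, -0.0]
wrist_force: [1.6, -0.9, 5.7]
finger_gap: 0.0428
grip_force: 104.3
```

Request:
{"api": "step_arm", "payload": {"moves": [[[0, 0, 0.5], [0, 0, 0], 40], [[0, 0, 0.5], [0, 0, 0], 40], [[0, 0, 0.5], [0, 0, 0], 50], [[0, 0, 0.5], [0, 0, 0], 60], [[0, 0, 0.5], [0, 0, 0], 85], [[0, 0, 0.5], [0, 0, 0], 85], [[0, 0, 0.5], [0, 0, 0], 85], [[0, 0, 0.5], [0, 0, 0], 85]]}}

```text
clock: 27.28
tcp_pos: [0.5811, 0.0341, 0.0582]
orientation: [-0.0, -0.047, 0.999, 0.0]
wrist_force: [-0.9, -0.4, 0.4]
finger_gap: 0.0847
grip_force: 0.0
```

Request:
{"api": "step_arm", "payload": {"moves": [[[0, 0, -35], [0, 0, 0], 85], [[0, 0, -70], [0, 0, 0], 85], [[0, 0, -80], [0, 0, 0.1], 85], [[0, 0, -80], [0, 0, 0.2], 85], [[0, 0, -80], [0, 0, 0.3], 85], [[0, 0, -80], [0, 0, 0.4], 85], [[0, 0, -80], [0, 0, 0.5], 85], [[0, 0, -80], [0, 0, 0.6], 85]]}}

```text
clock: 27.95
tcp_pos: [0.5813, 0.0341, 0.1383]
orientation: [-0.0, 0.253, 0.968, 0.0]
wrist_force: [0.5, -0.2, 0.2]
finger_gap: 0.085
grip_force: 0.0
```

Request:
{"api": "step_arm", "payload": {"moves": [[[0, 0, 0], [0, 0, 0.965], 85], [[0, 0, 0], [0, 0, 0.965], 85], [[0, 0, 0], [0, 0, 0.965], 85], [[0, 0, 0], [0, 0, 0.965], 85], [[0, 0, 0], [0, 0, 0.965], 85], [[0, 0, 0], [0, 0, 0.965], 85], [[0, 0, 0], [0, 0, 0.965], 85], [[0, 0, 0], [0, 0, 0.965], 85]]}}

```text
clock: 28.62
tcp_pos: [0.5813, 0.0341, 0.1382]
orientation: [-0.0, 0.673, 0.74, -0.0]
wrist_force: [0.2, -0.2, -0.0]
finger_gap: 0.0848
grip_force: 0.0
```

```bash
python3 -c "
from h import *
go([]);o=strips(.11)
P={k:np.array(v[3:]) for k,v in o.items()}
a=P['red']-P['white'];print('yaw',np.degrees(np.arctan2(a[1],a[0])));a=P['yellow']-P['blue'];print('yaw',np.degrees(np.arctan2(a[1],a[0]))-90)"
```

```text
t 28.62 tcp [0.5813 0.0341 0.1382] psi 95.39 tilt 0.03 q [-0.08  0.35 -0.04  1.18  0.    1.4 ] F [ 0.2 -0.2 -0. ] gap 0.0848 grip 0.0
{'red': [-1.0, 19.0, 259, 0.6, 0.035], 'yellow': [16.9, 1.1, 325, 0.581, 0.051], 'blue': [-19.3, 1.3, 301, 0.584, 0.015], 'white': [-0.5, -17.2, 382, 0.564, 0.032]}
yaw 4.763641690726178
yaw 4.763641690726189
```

Request:
{"api": "step_arm", "payload": {"moves": [[[-1, 1, 30], [0, 0, 0], 85], [[-1, 1, 60], [0, 0, 0], 85], [[-1, 1, 75], [0, 0, 0], 85], [[-1, 1, 79], [0, 0, 0], 85], [[-1, 1, 79], [0, 0, 0], 65], [[-1, 1, 79], [0, 0, 0], 52], [[-1, 1, 79], [0, 0, 0], 47], [[-1, 1, 79], [0, 0, 0], 40]]}}

```text
clock: 29.33
tcp_pos: [0.5839, 0.033, 0.0618]
orientation: [0.001, 0.671, 0.742, 0.001]
wrist_force: [-0.9, 0.3, -1.4]
finger_gap: 0.0427
grip_force: 101.7
```

Request:
{"api": "step_arm", "payload": {"moves": [[[0, 0, 0], [0, 0, 0], 40], [[0, 0, 0], [0, 0, 0], 40], [[0, 0, 0], [0, 0, 0], 40], [[0, 0, 0], [0, 0, 0], 40], [[0, 0, 0], [0, 0, 0], 40]], "grip_force": 100}}

```text
clock: 29.75
tcp_pos: [0.5839, 0.0331, 0.0618]
orientation: [0.001, 0.671, 0.742, 0.001]
wrist_force: [-2.1, -0.3, 5.6]
finger_gap: 0.043
grip_force: 102.3
```

```bash
python3 -c "
from h import *
go([]);strips(.11)"
```

```text
t 29.75 tcp [0.5839 0.0331 0.0618] psi 95.75 tilt 0.2 q [-0.08  0.4  -0.16  1.01 -0.    1.39] F [-2.1 -0.3  5.6] gap 0.043 grip 102.3
{'red': [0.4, 18.8, 595, 0.602, 0.035], 'yellow': [17.5, 0.5, 744, 0.582, 0.051], 'blue': [-18.7, 0.5, 592, 0.586, 0.015], 'white': [-0.1, -17.5, 755, 0.566, 0.031]}
```

Request:
{"api": "step_arm", "payload": {"moves": [[[0, 0, -4], [0, 0, 0], 40], [[0, 0, -8], [0, 0, 0], 40], [[0, 0, -8], [0, 0, -0.12], 40], [[0, 0, -8], [0, 0, -0.24], 40], [[0, 0, -8], [0, 0, -0.36], 40], [[0, 0, -8], [0, 0, -0.48], 40], [[0, 0, -8], [0, 0, -0.6], 40], [[0, 0, -8], [0, 0, -0.7], 40]]}}

```text
clock: 30.47
tcp_pos: [0.582, 0.0333, 0.067]
orientation: [-0.001, 0.373, 0.928, -0.0]
wrist_force: [-0.1, -0.6, -6.4]
finger_gap: 0.0427
grip_force: 102.6
```

Request:
{"api": "step_arm", "payload": {"moves": [[[0, 0, 0], [0, 0, -0.871], 40], [[0, 0, 0], [0, 0, -0.871], 40], [[0, 0, 0], [0, 0, -0.871], 40], [[0, 0, 0], [0, 0, -0.871], 40], [[0, 0, 0], [0, 0, -0.871], 40], [[0, 0, 0], [0, 0, -0.871], 40], [[0, 0, 0], [0, 0, -0.871], 40], [[0, 0, 0], [0, 0, -0.871], 40]]}}

```text
clock: 31.13
tcp_pos: [0.5821, 0.0333, 0.067]
orientation: [-0.001, -0.052, 0.999, 0.0]
wrist_force: [-0.7, 0.1, -6.5]
finger_gap: 0.043
grip_force: 102.6
```

```bash
python3 -c "
from h import *
TIP[:]=TIP-U*.0029
go([st(36,.0634,185.7)]);strips(.116)"
```

```text
t 31.13 tcp [0.5821 0.0333 0.067 ] psi -174.08 tilt 0.08 q [-0.08  0.4  -0.15  1.02  0.   -0.18] F [-0.7  0.1 -6.5] gap 0.043 grip 102.6
[61.3  1.2  3.7] [ 0.    -0.001  0.004]
{'red': [0.4, 18.2, 579, 0.58, 0.051], 'yellow': [17.1, 0.2, 714, 0.565, 0.032], 'blue': [-19.0, -0.1, 588, 0.601, 0.035], 'white': [-2.8, -7.5, 2253, 0.586, 0.026]}
```

Request:
{"api": "step_arm", "payload": {"moves": [[[20, 1, 0], [0, 0, 0.004], 40], [[45, 1, 0], [0, 0, 0.004], 40], [[60, 1, 2], [0, 0, 0.004], 40], [[66, 1, 3.5], [0, 0, 0.004], 40], [[68, 1, 3.5], [0, 0, 0.004], 40], [[68, 1, 3.5], [0, 0, 0.004], 40], [[68, 1, 3.5], [0, 0, 0.004], 40]]}}

```text
clock: 31.77
tcp_pos: [0.5164, 0.0273, 0.0644]
orientation: [0.001, -0.048, 0.999, -0.0]
wrist_force: [0.8, -0.2, -6.3]
finger_gap: 0.0434
grip_force: 102.8
```

Request:
{"api": "step_arm", "payload": {"moves": [[[2, 0, 0], [0, 0, 0], 40], [[4, 0, 0], [0, 0, 0], 40], [[6, 0, 0], [0, 0, 0], 40], [[8, 0, 0], [0, 0, 0], 40], [[8, 0, 0], [0, 0, 0], 40], [[8, 0, 0], [0, 0, 0], 40]]}}

```text
clock: 32.27
tcp_pos: [0.508, 0.0266, 0.0642]
orientation: [0.001, -0.048, 0.999, 0.0]
wrist_force: [4.5, 1.0, -8.0]
finger_gap: 0.0428
grip_force: 102.7
```

```bash
python3 -c "
from h import *
depth()"
```

```text
depth [1.1]
t 32.32 tcp [0.5079 0.0266 0.0642] psi -174.49 tilt 0.11 q [-0.11  0.26 -0.35  0.95  0.   -0.2 ] F [ 3.9  0.2 -7.5] gap 0.0432 grip 102.7
```

Request:
{"api": "step_arm", "payload": {"moves": [[[1.5, 0, 0.7], [0, 0, 0], 40], [[3, 0, 0.7], [0, 0, 0], 40], [[4.5, 0, 0.7], [0, 0, 0], 40], [[5.3, 0, 0.7], [0, 0, 0], 40], [[5.3, 0, 0.7], [0, 0, 0], 40], [[5.3, 0, 0.7], [0, 0, 0], 40], [[5.3, 0, 0.7], [0, 0, 0], 40], [[5.3, 0, 0.7], [0, 0, 0], 40]]}}

```text
clock: 32.98
tcp_pos: [0.5033, 0.0261, 0.0639]
orientation: [0.002, -0.048, 0.999, 0.0]
wrist_force: [6.7, 1.3, -6.2]
finger_gap: 0.043
grip_force: 102.9
```

```bash
python3 -c "
from h import *
depth();strips(.1118)"
```

```text
depth [5.6]
t 33.03 tcp [0.5033 0.0261 0.0639] psi -174.49 tilt 0.2 q [-0.11  0.25 -0.37  0.95  0.   -0.2 ] F [ 6.3 -0.5 -6.6] gap 0.0431 grip 102.9
{'red': [2.3, 18.4, 477, 0.499, 0.044], 'yellow': [16.9, 0.8, 730, 0.486, 0.025], 'blue': [-19.8, -0.0, 590, 0.523, 0.028], 'white': [-1.6, -11.1, 1718, 0.506, 0.015]}
```

Yellow: 5.6 mm, upright. I'll hold a little longer, then retract and turn 180° for blue.

Request:
{"api": "step_arm", "payload": {"moves": [[[0.6, 0, 0], [0, 0, 0], 40], [[0.6, 0, 0], [0, 0, 0], 40], [[0.6, 0, 0], [0, 0, 0], 40], [[0.6, 0, 0], [0, 0, 0], 40], [[0.6, 0, 0], [0, 0, 0], 40], [[0.6, 0, 0], [0, 0, 0], 40]]}}

```text
clock: 33.58
tcp_pos: [0.5029, 0.026, 0.0639]
orientation: [0.002, -0.048, 0.999, 0.0]
wrist_force: [6.2, 1.1, -5.7]
finger_gap: 0.0431
grip_force: 102.9
```

Request:
{"api": "step_arm", "payload": {"moves": [[[-10, 0, -1], [0, 0, 0], 40], [[-40, 0, -4], [0, 0, 0], 40], [[-70, 0, -4], [0, 0, 0], 40], [[-80, 0, -4], [0, 0, 0], 40], [[-80, 0, -4], [0, 0, 0.1], 40], [[-80, 0, -4], [0, 0, 0.2], 40], [[-80, 0, -4], [0, 0, 0.3], 40]]}}

```text
clock: 34.17
tcp_pos: [0.5785, 0.0337, 0.066]
orientation: [-0.002, 0.104, 0.995, -0.0]
wrist_force: [-0.5, -0.3, -7.3]
finger_gap: 0.0428
grip_force: 102.8
```

Request:
{"api": "step_arm", "payload": {"moves": [[[0, 0, 0], [0, 0, 0.98], 40], [[0, 0, 0], [0, 0, 0.98], 40], [[0, 0, 0], [0, 0, 0.98], 40], [[0, 0, 0], [0, 0, 0.98], 40], [[0, 0, 0], [0, 0, 0.98], 40], [[0, 0, 0], [0, 0, 0.98], 40], [[0, 0, 0], [0, 0, 0.98], 40], [[0, 0, 0], [0, 0, 0.98], 40]]}}

```text
clock: 34.83
tcp_pos: [0.5783, 0.0336, 0.0663]
orientation: [-0.002, 0.56, 0.828, -0.001]
wrist_force: [-0.8, -0.3, -6.9]
finger_gap: 0.0431
grip_force: 102.8
```

Request:
{"api": "step_arm", "payload": {"moves": [[[0, 0, 0], [0, 0, 0.98], 40], [[0, 0, 0], [0, 0, 0.98], 40], [[0, 0, 0], [0, 0, 0.98], 40], [[0, 0, 0], [0, 0, 0.98], 40], [[0, 0, 0], [0, 0, 0.98], 40], [[0, 0, 0], [0, 0, 0.98], 40], [[0, 0, 0], [0, 0, 0.98], 40], [[0, 0, 0], [0, 0, 0.98], 40]]}}

```text
clock: 35.5
tcp_pos: [0.5783, 0.0336, 0.0663]
orientation: [-0.001, 0.884, 0.467, -0.002]
wrist_force: [-0.3, -1.0, -5.8]
finger_gap: 0.0432
grip_force: 102.8
```

Request:
{"api": "step_arm", "payload": {"moves": [[[0, 0, 0], [0, 0, 0.878], 40], [[0, 0, 0], [0, 0, 0.878], 40], [[0, 0, 0], [0, 0, 0.878], 40], [[0, 0, 0], [0, 0, 0.878], 40], [[0, 0, 0], [0, 0, 0.878], 40], [[0, 0, 0], [0, 0, 0.878], 40], [[0, 0, 0], [0, 0, 0.878], 40], [[0, 0, 0], [0, 0, 0.878], 40]]}}

```text
clock: 36.17
tcp_pos: [0.5785, 0.0336, 0.0663]
orientation: [0.0, 0.999, 0.048, -0.002]
wrist_force: [-0.1, 0.8, -6.4]
finger_gap: 0.0432
grip_force: 102.8
```

```bash
python3 -c "
from h import *
TIP[:]=TIP-U*.0029
go([st(31,.0636,5.7)]);strips(.116)"
```

```text
t 36.17 tcp [0.5785 0.0336 0.0663] psi 5.53 tilt 0.22 q [-0.08  0.39 -0.16  1.02 -0.    2.96] F [-0.1  0.8 -6.4] gap 0.0432 grip 102.8
[-62.8  -0.    3. ] [-0.     0.004 -0.003]
{'red': [2.0, 17.7, 608, 0.582, 0.016], 'yellow': [18.8, -0.3, 729, 0.597, 0.036], 'blue': [-17.1, -0.2, 599, 0.562, 0.032], 'white': [1.8, -18.1, 702, 0.579, 0.052]}
```

Request:
{"api": "step_arm", "payload": {"moves": [[[-20, 0, 0], [0, 0, 0], 40], [[-45, 0, 0], [0, 0, 0], 40], [[-58, 0, 1.5], [0, 0, 0], 40], [[-62, 0, 3], [0, 0, 0], 40], [[-62, 0, 3], [0, 0, 0], 40], [[-62, 0, 3], [0, 0, 0], 40]]}}

```text
clock: 36.72
tcp_pos: [0.5195, 0.0274, 0.0644]
orientation: [0.0, 0.999, 0.051, 0.0]
wrist_force: [0.5, -0.0, -6.7]
finger_gap: 0.0427
grip_force: 102.9
```

Request:
{"api": "step_arm", "payload": {"moves": [[[-2, 0, 0], [0, 0, 0], 40], [[-4, 0, 0], [0, 0, 0], 40], [[-6, 0, 0], [0, 0, 0], 40], [[-8, 0, 0], [0, 0, 0], 40], [[-8, 0, 0], [0, 0, 0], 40], [[-8, 0, 0], [0, 0, 0], 40]]}}

```text
clock: 37.22
tcp_pos: [0.5109, 0.0268, 0.0642]
orientation: [-0.0, 0.999, 0.05, -0.0]
wrist_force: [0.2, 0.4, -6.9]
finger_gap: 0.0427
grip_force: 102.9
```

```bash
python3 -c "
from h import *
depth()"
```

```text
depth [0.1]
t 37.27 tcp [0.5111 0.0267 0.0642] psi 5.72 tilt 0.01 q [-0.1   0.27 -0.34  0.96  0.    2.94] F [ 0.4  0.1 -6.4] gap 0.0432 grip 102.9
```

Request:
{"api": "step_arm", "payload": {"moves": [[[-1.5, 0, 0.7], [0, 0, 0], 40], [[-3, 0, 0.7], [0, 0, 0], 40], [[-4.5, 0, 0.7], [0, 0, 0], 40], [[-6, 0, 0.7], [0, 0, 0], 40], [[-6, 0, 0.7], [0, 0, 0], 40], [[-6, 0, 0.7], [0, 0, 0], 40]]}}

```text
clock: 37.77
tcp_pos: [0.506, 0.0261, 0.0639]
orientation: [-0.0, 0.999, 0.05, 0.001]
wrist_force: [4.5, 0.9, -7.5]
finger_gap: 0.0429
grip_force: 102.8
```

```bash
python3 -c "
from h import *
depth()"
```

```text
depth [3.6]
t 37.82 tcp [0.506  0.0261 0.0638] psi 5.71 tilt 0.11 q [-0.11  0.26 -0.36  0.95  0.    2.93] F [ 4.6  0.7 -6.5] gap 0.043 grip 102.8
```

Request:
{"api": "step_arm", "payload": {"moves": [[[-1.5, 0, 0], [0, 0, 0], 40], [[-3.3, 0, 0], [0, 0, 0], 40], [[-3.3, 0, 0], [0, 0, 0], 40], [[-3.3, 0, 0], [0, 0, 0], 40], [[-3.3, 0, 0], [0, 0, 0], 40], [[-3.3, 0, 0], [0, 0, 0], 40], [[-3.3, 0, 0], [0, 0, 0], 40], [[-3.3, 0, 0], [0, 0, 0], 40]]}}

```text
clock: 38.48
tcp_pos: [0.5034, 0.0259, 0.064]
orientation: [-0.0, 0.999, 0.05, 0.002]
wrist_force: [6.6, 1.5, -8.3]
finger_gap: 0.0432
grip_force: 102.7
```

```bash
python3 -c "
from h import *
depth();strips(.1118)"
```

```text
depth [5.6]
t 38.53 tcp [0.5035 0.0259 0.064 ] psi 5.72 tilt 0.18 q [-0.11  0.25 -0.37  0.95  0.    2.93] F [ 7.2  1.5 -8.6] gap 0.0426 grip 102.7
{'red': [4.6, 18.1, 414, 0.51, 0.008], 'yellow': [17.8, 0.1, 731, 0.521, 0.028], 'blue': [-18.4, -0.4, 590, 0.485, 0.024], 'white': [0.7, -18.4, 732, 0.502, 0.044]}
```

Blue: 5.6 mm, upright. I'll hold it slightly lower, then retract and touch the slab once to verify the foot height.

Request:
{"api": "step_arm", "payload": {"moves": [[[-0.5, 0, 0.7], [0, 0, 0], 40], [[-0.5, 0, 0.7], [0, 0, 0], 40], [[-0.5, 0, 0.7], [0, 0, 0], 40], [[-0.5, 0, 0.7], [0, 0, 0], 40], [[-0.5, 0, 0.7], [0, 0, 0], 40], [[-0.5, 0, 0.7], [0, 0, 0], 40]]}}

```text
clock: 39.08
tcp_pos: [0.5035, 0.0259, 0.0638]
orientation: [-0.0, 0.999, 0.05, 0.002]
wrist_force: [6.3, 1.4, -4.8]
finger_gap: 0.0428
grip_force: 103.1
```

Request:
{"api": "step_arm", "payload": {"moves": [[[10, 0, -1.5], [0, 0, 0], 40], [[40, 0, -1.5], [0, 0, 0], 40], [[70, 0, -1.5], [0, 0, 0], 40], [[80, 0, -1.5], [0, 0, 0], 40], [[80, 0, -1.5], [0, 0, 0], 40], [[80, 0, -1.5], [0, 0, 0], 40], [[80, 0, 0], [0, 0, 0], 40], [[80, 0, 0], [0, 0, 0], 40]]}}

```text
clock: 39.75
tcp_pos: [0.5788, 0.0337, 0.0622]
orientation: [-0.0, 0.999, 0.05, -0.001]
wrist_force: [-0.3, 0.1, -6.6]
finger_gap: 0.0428
grip_force: 103.0
```

Request:
{"api": "step_arm", "payload": {"moves": [[[0, 0, 1], [0, 0, 0], 40], [[0, 0, 1], [0, 0, 0], 40], [[0, 0, 1], [0, 0, 0], 40]]}}

```text
clock: 40.0
tcp_pos: [0.5804, 0.0337, 0.062]
orientation: [-0.0, 0.999, 0.05, -0.0]
wrist_force: [-0.9, -0.3, -5.3]
finger_gap: 0.043
grip_force: 103.1
```

Request:
{"api": "step_arm", "payload": {"moves": [[[0, 0, 1], [0, 0, 0], 40], [[0, 0, 1], [0, 0, 0], 40], [[0, 0, 1], [0, 0, 0], 40]]}}

```text
clock: 40.25
tcp_pos: [0.5809, 0.0338, 0.0619]
orientation: [-0.0, 0.999, 0.05, 0.0]
wrist_force: [-3.4, 1.0, 5.3]
finger_gap: 0.0431
grip_force: 104.3
```

The slab touch at z 0.062 confirms the foot was only about 2 mm clear during yellow and blue. Now back to the box: lift, travel and turn to line up with the box (psi 79.6°).

Request:
{"api": "step_arm", "payload": {"moves": [[[0, 0, -30], [0, 0, 0], 40], [[0, 0, -70], [0, 0, 0], 40], [[0, 0, -110], [0, 0, 0], 40], [[0, 0, -130], [0, 0, 0], 40], [[0, 0, -130], [0, 0, 0], 40]]}}

```text
clock: 40.67
tcp_pos: [0.5845, 0.0333, 0.1962]
orientation: [0.001, 0.999, 0.05, 0.005]
wrist_force: [1.4, -0.3, -5.4]
finger_gap: 0.0432
grip_force: 104.7
```

```bash
python3 -c "
from h import *
go([(.54,-.14,.19,42),(.490,-.318,.19,79.6),(.49,-.318,.06,79.6)]);strips(.238)"
```

```text
t 40.67 tcp [0.5845 0.0333 0.1962] psi 5.72 tilt 0.59 q [-0.08  0.32  0.07  1.3  -0.    2.96] F [ 1.4 -0.3 -5.4] gap 0.0432 grip 104.7
[-61.6 168.    5.9] [ 0.005 -0.009 -0.633]
[-156.3   98.8    0. ] [ 0.     0.    -0.656]
[  0.   0. 130.] [0. 0. 0.]
{'red': [-2.8, 18.8, 626, 0.583, 0.014], 'yellow': [15.0, -0.3, 736, 0.599, 0.035], 'blue': [-22.7, -0.1, 606, 0.562, 0.031], 'white': [-2.6, -19.1, 679, 0.58, 0.052]}
```

Request:
{"api": "step_arm", "payload": {"moves": [[[-62, 168, 2], [0, 0, -0.633], 40], [[-62, 168, 2], [0, 0, -0.633], 40], [[-62, 168, 2], [0, 0, -0.633], 40], [[-62, 168, 2], [0, 0, -0.633], 40], [[-62, 168, 2], [0, 0, -0.633], 40], [[-62, 168, 2], [0, 0, -0.633], 40], [[-62, 168, 2], [0, 0, -0.633], 40]]}}

```text
clock: 41.3
tcp_pos: [0.5338, -0.1408, 0.1852]
orientation: [-0.002, 0.934, 0.357, -0.002]
wrist_force: [1.0, 1.0, -5.7]
finger_gap: 0.043
grip_force: 105.1
```

Request:
{"api": "step_arm", "payload": {"moves": [[[-156, 99, 0], [0, 0, -0.656], 40], [[-156, 99, 0], [0, 0, -0.656], 40], [[-156, 99, 0], [0, 0, -0.656], 40], [[-156, 99, 0], [0, 0, -0.656], 40], [[-156, 99, 0], [0, 0, -0.656], 40], [[-156, 99, 0], [0, 0, -0.656], 40], [[-156, 99, 0], [0, 0, -0.656], 40]]}}

```text
clock: 41.88
tcp_pos: [0.4851, -0.3179, 0.1859]
orientation: [-0.002, 0.769, 0.639, -0.0]
wrist_force: [-0.1, -0.0, -6.2]
finger_gap: 0.0428
grip_force: 105.1
```

```bash
python3 -c "
from h import *
go([(.490,-.318,.06,79.6)]);p=telemetry.get_state()['tcp_pos'];strips(p[2]+.048)"
```

```text
t 41.88 tcp [ 0.4851 -0.3179  0.1859] psi 79.44 tilt 0.23 q [-0.72  0.33  0.05  1.29  0.    1.04] F [-0.1 -0.  -6.2] gap 0.0428 grip 105.1
[  0.5   5.3 125.9] [-0.003 -0.003 -0.003]
{'red': [0.8, 18.8, 633, 0.504, -0.321], 'yellow': [17.7, 0.5, 728, 0.489, -0.301], 'blue': [-18.5, 0.8, 608, 0.483, -0.336], 'white': [-0.2, -17.5, 658, 0.468, -0.315]}
```

Request:
{"api": "step_arm", "payload": {"moves": [[[0, 5, 30], [0, 0, 0], 40], [[0, 5, 65], [0, 0, 0], 40], [[0, 5, 95], [0, 0, 0], 40], [[0, 5, 115], [0, 0, 0], 40], [[0, 5, 126], [0, 0, 0], 40], [[0, 5, 128], [0, 0, 0], 40], [[0, 5, 128], [0, 0, 0], 40], [[0, 5, 128], [0, 0, 0], 40]]}}

```text
clock: 42.6
tcp_pos: [0.4922, -0.3186, 0.0621]
orientation: [0.001, 0.768, 0.64, 0.0]
wrist_force: [0.4, 0.6, -5.5]
finger_gap: 0.043
grip_force: 105.0
```

Request:
{"api": "step_arm", "payload": {"moves": [[[0, 0, 2], [0, 0, 0], 40], [[0, 0, 4], [0, 0, 0], 40], [[0, 0, 6], [0, 0, 0], 40], [[0, 0, 6], [0, 0, 0], 40], [[0, 0, 6], [0, 0, 0], 40]]}}

```text
clock: 43.02
tcp_pos: [0.491, -0.3186, 0.0549]
orientation: [0.0, 0.769, 0.64, 0.0]
wrist_force: [0.1, 0.0, -5.6]
finger_gap: 0.0428
grip_force: 105.1
```

Request:
{"api": "step_arm", "payload": {"moves": [[[0, 0, 0.8], [0, 0, 0], 40], [[0, 0, 1.5], [0, 0, 0], 40], [[0, 0, 1.5], [0, 0, 0], 40], [[0, 0, 1.5], [0, 0, 0], 40]]}}

```text
clock: 43.35
tcp_pos: [0.491, -0.3184, 0.0532]
orientation: [-0.0, 0.768, 0.64, 0.0]
wrist_force: [0.5, -0.1, -7.0]
finger_gap: 0.0424
grip_force: 105.1
```

Contact is expected at about z 0.050.

Request:
{"api": "step_arm", "payload": {"moves": [[[0, 0, 1], [0, 0, 0], 40], [[0, 0, 2], [0, 0, 0], 40], [[0, 0, 2], [0, 0, 0], 40], [[0, 0, 2], [0, 0, 0], 40]]}}

```text
clock: 43.68
tcp_pos: [0.4909, -0.3183, 0.0511]
orientation: [-0.0, 0.768, 0.64, 0.0]
wrist_force: [-0.5, 0.4, -6.6]
finger_gap: 0.0429
grip_force: 105.1
```

Request:
{"api": "step_arm", "payload": {"moves": [[[0, 0, 1], [0, 0, 0], 40], [[0, 0, 1], [0, 0, 0], 40], [[0, 0, 1], [0, 0, 0], 40]]}}

```text
clock: 43.93
tcp_pos: [0.491, -0.3184, 0.0502]
orientation: [-0.0, 0.768, 0.64, 0.0]
wrist_force: [0.1, 0.6, -6.2]
finger_gap: 0.043
grip_force: 105.1
```

Request:
{"api": "step_arm", "payload": {"moves": [[[0, 0, 1], [0, 0, 0], 40], [[0, 0, 1], [0, 0, 0], 40], [[0, 0, 1], [0, 0, 0], 40]]}}

```text
clock: 44.18
tcp_pos: [0.4911, -0.3186, 0.0499]
orientation: [0.0, 0.768, 0.64, 0.0]
wrist_force: [-1.7, 0.9, 0.2]
finger_gap: 0.0428
grip_force: 105.7
```

Contact. I'll press a touch more, release, and lift straight up.

Request:
{"api": "step_arm", "payload": {"moves": [[[0, 0, 0.7], [0, 0, 0], 40], [[0, 0, 0.7], [0, 0, 0], 40], [[0, 0, 0.7], [0, 0, 0], 48], [[0, 0, 0.7], [0, 0, 0], 55], [[0, 0, 0.7], [0, 0, 0], 70], [[0, 0, 0.7], [0, 0, 0], 85], [[0, 0, 0.7], [0, 0, 0], 85], [[0, 0, 0.7], [0, 0, 0], 85]]}}

```text
clock: 44.85
tcp_pos: [0.4913, -0.3186, 0.0487]
orientation: [0.0, 0.768, 0.64, 0.0]
wrist_force: [0.1, 0.0, -0.7]
finger_gap: 0.0851
grip_force: 0.0
```

Request:
{"api": "step_arm", "payload": {"moves": [[[0, 0, -15], [0, 0, 0], 85], [[0, 0, -45], [0, 0, 0], 85], [[0, 0, -80], [0, 0, 0], 85], [[0, 0, -120], [0, 0, 0], 85], [[0, 0, -150], [0, 0, 0], 85], [[0, 0, -150], [0, 0, 0], 85], [[0, 0, -150], [0, 0, 0], 85]]}}

```text
clock: 45.43
tcp_pos: [0.4924, -0.3196, 0.2011]
orientation: [0.003, 0.768, 0.64, 0.001]
wrist_force: [-0.1, 0.1, -1.3]
finger_gap: 0.0851
grip_force: 0.0
```

```bash
python3 -c "
from h import *
go([]);strips(.098);depth();tilt()"
```

```text
t 45.43 tcp [ 0.4924 -0.3196  0.2011] psi 79.58 tilt 0.31 q [-0.71  0.33  0.09  1.32  0.    1.04] F [-0.1  0.1 -1.3] gap 0.0851 grip 0.0
{'red': [28.5, 7.9, 7471, 0.506, -0.293], 'yellow': [19.2, -3.5, 207, 0.493, -0.3], 'blue': [-16.6, -3.6, 185, 0.486, -0.336], 'white': [1.9, -21.4, 202, 0.472, -0.314]}
depth [0.1]
t 45.53 tcp [ 0.4908 -0.3182  0.1978] psi 79.57 tilt 0.05 q [-0.71  0.33  0.08  1.32  0.    1.04] F [ 0.3 -0.5 -0.6] gap 0.0851 grip 0.0
scene [166, 251, 28, 39, 601] lean L,R rad [0.044, -0.007]
side [330, 266, 25, 29, 510] lean L,R rad [0.081, -0.046]
```

```bash
python3 -c "
from h import *
print(env.hand_in())"
```

```text
the job is handed in; nothing more can be done
None
```

The blank was checked red, white, yellow, blue (each about 5.6 mm in) and set back upright and released in the box, and the job is handed in; the first white press leaned about 0.1 rad, so I regripped and repeated it, and no verdict was returned.

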